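# Move freshly painted covers into the drying box

## Task

The sheet-metal covers on the cardboard are wet with paint, so never touch them with the fingers: draw out the shelf of the drying box, slip the spatula in under each cover through its open end, and carry every cover over to stand wholly on the shelf. Then slide the shelf home until its catch holds it, and leave the spatula lying flat on its rubber mat; the other things on the bench stay where they are.

Things in the scene. Friction and masses are not known exactly. Their poses are not given: they have to be found in the camera images.
- cover_1: white folded sheet-metal cover, 80 mm long (x), 62 mm wide (y), 18 mm high, 60 g. Flat top 3 mm thick; flanges 3 mm thick turned down along both long sides, on which it stands; both x ends open, so a tunnel 56 mm wide and 15 mm high runs along x beneath the top. Origin: centre of its footprint, at the level it stands on; z up. May be absent
- cover_2: a second cover like cover_1; it may be absent
- cover_3: a third cover like cover_1; it may be absent
- spray_board: fixed brown cardboard sheet, 150 x 260 x 3 mm, on the bench; the covers stand on it at the start in one row along its y, their x axes within 0.35 rad of straight away from the robot. Origin: centre of its underside
- tool_mat: fixed dark rubber mat, 200 x 80 x 3 mm, its long side along its x; the spatula lies on it at the start. Origin: centre of its underside
- spatula_grip (a point): cranked spatula, 120 g: point at mid-height of its wooden handle where it is best gripped. x points along the tool to the blade, z up. The handle is a bar along x, 18 mm wide, 22 mm high, from 15 mm ahead of to 73 mm behind this point; a thin neck runs from it down to the blade. On a level surface the tool rests on its blade alone, this point 45 mm up
- spatula_blade (a point): middle of the underside of the spatula's flat blade, which is 85 mm long (x), 44 mm wide and 2.5 mm thick; axes as for the grip point, which lies 75 mm behind (-x) and 45 mm above it; the neck begins at the blade's rear end
- drying_box: fixed low grey box, 200 mm deep (its x), 274 mm wide (its y), 87 mm high; the shelf slides out of its open front, towards its -x. Origin: centre of its underside. The mouth above the shelf is 37 mm high; with the shelf fully out the roof begins 50 mm beyond the shelf's centre
- shelf (a joint): how far the shelf is drawn out along the box's -x, m: 0 fully home, 0.14 fully out (a stop at either end). It runs with about 1 N of friction. A sprung catch roller must be overcome at about 7 mm from home, with some 8 N; past it the catch draws the shelf home and holds it there
- shelf_mid (a point): centre of the shelf's flat upper face, which is 45 mm above the bench, 180 mm deep (x) and 244 mm wide (y); x points into the box, y to the left. It moves with the shelf. A lip 7 mm high runs along its two sides and its back, none along its front edge (x = -90 mm); between the side lips 238 mm are free
- shelf_bar (a point): middle of the round pull bar in front of the shelf, 12 mm thick, 110 mm long along the shelf's y, 39 mm above the bench and 50 mm ahead of the shelf's front edge; it moves with the shelf
- masking_tape: loose roll of masking tape lying flat, 104 mm across and 25 mm high; leave it alone
- driver_yellow: loose yellow screwdriver to the right of the drying box, 169 mm long; leave it alone

How it is judged:
By the outcome, as a careful person would: the job done as asked, in the order asked, and still so for the second after the job is handed in, with the robot touching nothing.
Of cover_1, cover_2, cover_3 only 2 to 3 are there at a start; the rules pass over those that are not, and their reading is None.
At some moment in a run one of cover_1, cover_2, cover_3, spatula may be knocked a few centimetres aside while the robot is not near it.
It also fails if it takes over 210 s, if anything falls off the work surface, if the arm or the gripper's body presses on something with over 40 N, if the wrist force passes 120 N, or if a joint passes its speed limit or range.

## Robot

A 6-joint arm with a two-finger parallel gripper is mounted at the origin on a cart in front of the work surface, level with it; the furniture and walls round the work are solid. World frame = base frame: x ahead of the robot, y to its left, z up, the work surface at z = 0. Lengths are in m, angles in rad, forces in N, time in s.
With the tool pointing down it reaches from about 0.4 to 0.825 m from the base axis. Payload 7 kg.
Tool frame: the origin (TCP) lies midway between the tips of the shut fingers; the grasp point (between the pads) lies 19 mm behind it; y points along the fingers, z is the direction in which the jaws open and shut, and the axes are right-handed (so a half turn about y gives the same grasp; the last joint's range is limited). The gripper opens to 85 mm and grips with 20 to 120 N. Pads are 22 mm wide; open, the fingers measure 114 mm over their backs; the gripper's body (76 mm by 85 mm) begins 54 mm behind the grasp point. The pads swing forward as they close: fully open they stand 13 mm farther back than shut.
Start: joints at [-0.892, 0.359, 0.012, 0, -1.224, -0.288], TCP at [0.257, -0.624, 0.231] pointing down, gripper open.
Joint ranges: [-3.07, 3.07], [-1.43, 2.12], [-1.02, 1.25], [-3.03, 1.67], [-3.05, -0], [-3.03, 3.03]. Speed limits (rad/s): [2.39, 2.39, 3.01, 3.14, 3.14, 3.14].

## Interface

Orientations are given as a unit quaternion [w, x, y, z].
In Python, from bench import status, grab_frame, calibration, ctrl gives the robot as it stands. The module is installed in compiled form; this text tells all that it offers.
- The arm moves only by the shell command python3 -m creep 'ROWS' [OPENING] [FORCE]. ROWS is JSON, a list of rows, each a list of 4 numbers: the shift along the tool's x, y, z in cm, then the turn about the tool's y in degrees. In form: [[tx, ty, tz, turn], ...]. A call has 1 to 20 rows; each row is the pose to reach, as a shift and turn from the pose commanded when the call began, along the tool's axes at that moment; what a row does not reach only later rows make up. A row lasts 1/12 s, in which the tool goes at most 41.7 mm and 7.16 degrees, less where a joint would pass 70% of its speed; a pose out of reach is approached as far as the arm can. A call with a gripper value outside its range is refused whole. OPENING is the finger opening in cm, from 0 to 8.54, set as the call begins (- or left out, the last holds). The fingers move at their own pace and stop on an object; FORCE is the grip in N (left out, the last holds). Time passes only in rows, so rows that repeat a pose let the fingers close. It gives the time, the measured TCP pose, the force and the opening at its end, in the units of the state.
- status.read_state(): the state, without advancing time (a new reading comes with each control period).
- grab_frame(name): name is "side" or "top"; returns the picture (420x560x3 uint8, red, green, blue); there is no depth.
- calibration(name): a dict with "K" (3x3 intrinsics, pixels), "origin" and "attitude" of the camera in the world. Camera axes: x right, y up, looking along -z (the intrinsics and any distortion apply to the point x, -y, -z); pixel columns grow to the right and rows downward; lengths in m; the calibration is good to about 2 mm. A picture is of the moment at which its call begins. calibration takes no time and is no camera call.
- ctrl.finish_job(): hands the job in, once; it reports no verdict.
The state is a dict: "t": time; "qpos": joint angles; "joint_vel": joint speeds; "joint_torque": joint torques, N m; "eef_pos": TCP position; "eef_rot": TCP orientation; "ft_force": force on the tool from outside, world axes, zero at the start; "ft_torque": the same for the moment, N m; "gripper_width": finger opening in m.
Only numpy, scipy, OpenCV 4.12 (cv2) and the standard library are available. Lean on these libraries where they do the work, as an engineer would, in place of code of your own. Each camera call takes 0.05 s, during which the arm holds its last target.

## Working session

There is one attempt and no reset: what is moved stays moved. The work goes in short steps, Python scripts to look and compute and a shell command to move; the robot and the scene stay as the last step left them, time stands still between calls to the robot, and variables do not carry over. Pictures are saved under pics/ and viewed, and the job is handed in when it is done.

```bash
mkdir -p pics; ls; python3 - <<'E'
from bench import status, grab_frame, calibration, ctrl
import cv2
print(status.read_state())
for n in("side","top"):
    print(n,calibration(n))
    cv2.imwrite(f"pics/{n}0.png",grab_frame(n)[:,:,::-1])
E
```

```text
pics
{'t': 0.0, 'qpos': array([-8.91880277e-01,  3.59388630e-01,  1.10801742e-02, -3.94816425e-04,
       -1.22407245e+00, -2.88063802e-01]), 'joint_vel': array([-0.00146402, -0.00052223,  0.00219532,  0.00121581,  0.00073226,
        0.0006593 ]), 'joint_torque': array([-1.68505961e-03, -5.83325744e+01,  2.93420219e+01,  6.93658724e+00,
       -6.11796946e-03, -5.97711448e-06]), 'eef_pos': array([ 0.25695154, -0.62367229,  0.23036377]), 'eef_rot': array([ 0.69421304, -0.69309898, -0.13711831,  0.13740678]), 'ft_force': array([-0.2971657 , -0.38449083, -0.23380792]), 'ft_torque': array([ 0.01843693, -0.01794548, -0.02131447]), 'gripper_width': 0.0854948988915341}
side {'K': array([[492.2502482 ,   0.        , 286.74797785],
       [  0.        , 492.2502482 , 213.13193585],
       [  0.        ,   0.        ,   1.        ]]), 'origin': array([ 0.5256545 , -1.19295692,  0.70178169]), 'attitude': array([ 0.87732995,  0.47975333, -0.01120902, -0.00180441])}
top {'K': array([[397.57855045,   0.        , 271.11819629],
       [  0.        , 397.57855045, 205.89076842],
       [  0.        ,   0.        ,   1.        ]]), 'origin': array([ 0.41497287, -0.19327204,  1.00643627]), 'attitude': array([-0.6958098 , -0.05588591,  0.04003279,  0.71492857])}
```

View pics/side0.png

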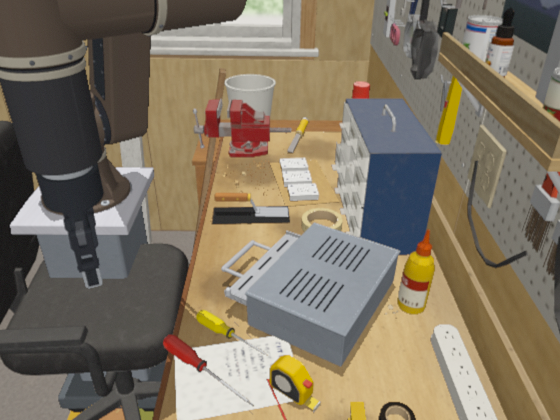

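View pics/top0.png

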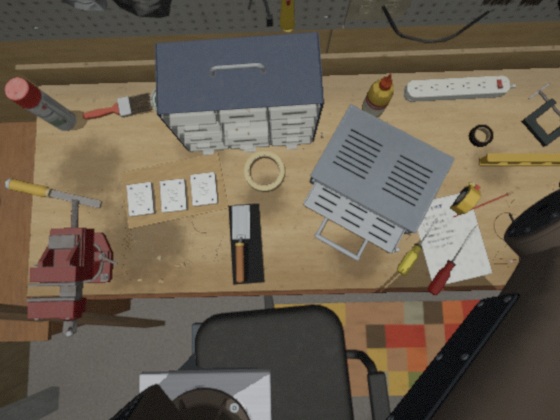

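```bash
cat > h.py <<'E'
import numpy as np, cv2
from bench import status, grab_frame, calibration, ctrl
from scipy.spatial.transform import Rotation as R
def cam(n):
    c=calibration(n); q=c['attitude']; return c['K'],c['origin'],R.from_quat([q[1],q[2],q[3],q[0]]).as_matrix()
def proj(n,P):
    K,o,A=cam(n); p=(np.atleast_2d(P)-o)@A; p=p*[1,-1,-1]; p=p@K.T; return p[:,:2]/p[:,2:]
def unproj(n,uv,z):
    K,o,A=cam(n); uv=np.atleast_2d(uv).astype(float); d=np.c_[uv,np.ones(len(uv))]@np.linalg.inv(K).T
    d=(d*[1,-1,-1])@A.T; return o+d*((z-o[2])/d[:,2])[:,None]
def zoom(img,u0,v0,u1,v1,f,name):
    c=cv2.resize(img[v0:v1,u0:u1],None,fx=f,fy=f,interpolation=cv2.INTER_CUBIC); cv2.imwrite(name,c[:,:,::-1])
def tool():
    s=status.read_state(); q=s['eef_rot']; return s['eef_pos'],R.from_quat([q[1],q[2],q[3],q[0]]).as_matrix(),s
E
python3 - <<'E'
from h import *
p,A,s=tool(); print(A.round(3))
im=cv2.imread('pics/top0.png')[:,:,::-1]
zoom(im,110,150,310,300,4,'pics/tz1.png')
zoom(im,290,90,490,240+50,4,'pics/tz2.png')
im=cv2.imread('pics/side0.png')[:,:,::-1]
zoom(im,200,140,400,290,4,'pics/sz1.png')
E
```

```text
[[ 0.925 -0.001 -0.381]
 [ 0.381  0.001  0.925]
 [-0.    -1.     0.001]]
```

View pics/tz1.png

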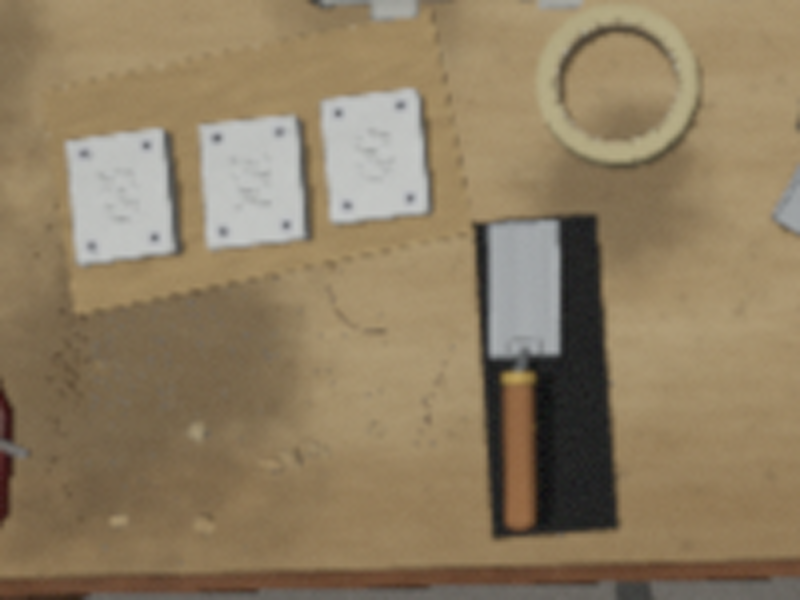

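View pics/tz2.png

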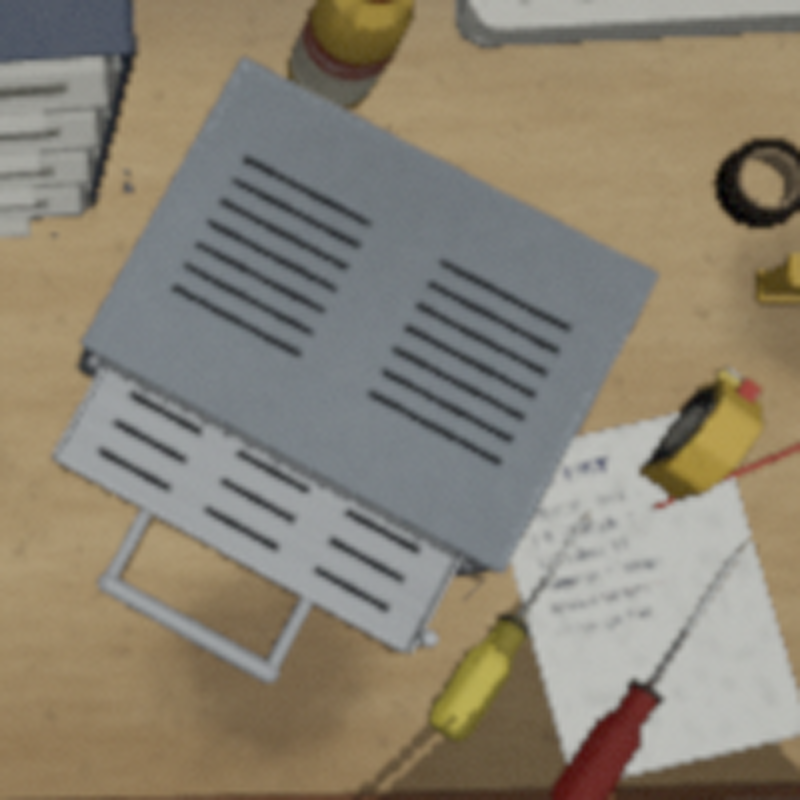

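View pics/sz1.png

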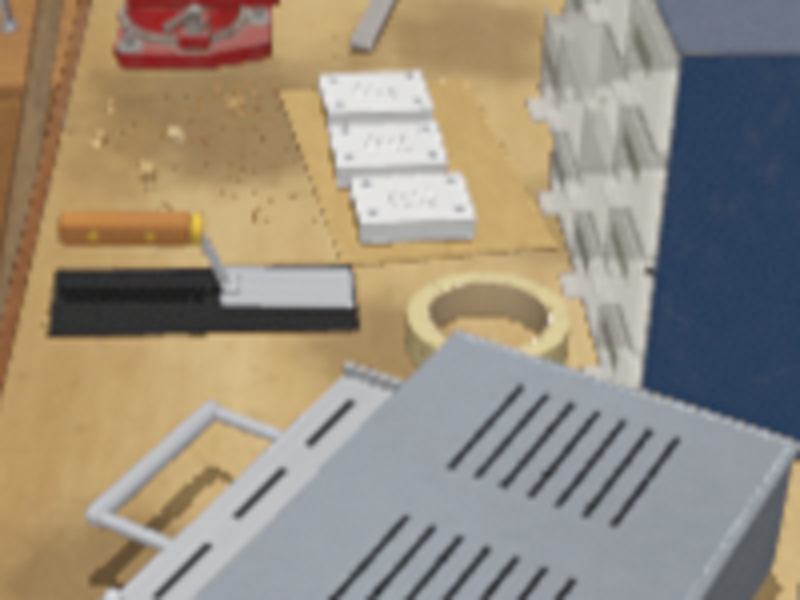

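```bash
cat >> h.py <<'E'
from scipy.optimize import least_squares
def fit(n,uv,local,z,x0):
    """pose x,y,yaw of planar points 'local' at height z from pixels"""
    local=np.array(local,float)
    W=unproj(n,uv,z)[:,:2]
    f=lambda p:((np.c_[np.cos(p[2])*local[:,0]-np.sin(p[2])*local[:,1]+p[0],np.sin(p[2])*local[:,0]+np.cos(p[2])*local[:,1]+p[1]])-W).ravel()
    r=least_squares(f,x0); return r.x,(r.fun.reshape(-1,2)*1000).round(1)
E
python3 - <<'E'
from h import *
def z1(p): return np.array(p)/4-.375+[110,150]
def z2(p): return np.array(p)/4-.375+[290,90]
C={'A':[(66,142),(165,129),(177,253),(77,265)],'B':[(200,126),(298,116),(308,238),(207,249)],'C':[(321,99),(416,89),(428,212),(332,222)]}
loc=[(.04,.031),(.04,-.031),(-.04,-.031),(-.04,.031)]
for k,v in C.items():
    x,r=fit('top',z1(v),loc,.021,[.5,.2,0]); print(k,x.round(4),np.hypot(*x[:2]).round(3),np.arctan2(x[1],x[0]).round(3),r.tolist())
x,r=fit('top',z1([(488,222),(561,220),(560,356),(489,358)]),[(.0425,.022),(.0425,-.022),(-.0425,-.022),(-.0425,.022)],.0055,[.5,.0,0]);print('blade',x,r.tolist())
print('handle',unproj('top',z1([(504,528),(533,528),(535,375),(502,375)]),.059).round(4).tolist(), 'expect',[ (x[:2]+d*np.array([np.cos(x[2]),np.sin(x[2])])).round(4).tolist() for d in(-.148,-.06)])
x,r=fit('top',z1([(474,224),(596,215),(617,526),(495,537)]),[(.1,.04),(.1,-.04),(-.1,-.04),(-.1,.04)],.003,[.5,.0,0]);print('mat',x,r.tolist())
x,r=fit('top',z2([(243,58),(658,272),(500,571),(84,347)]),[(.1,.137),(.1,-.137),(-.1,-.137),(-.1,.137)],.087,[.5,-.4,-.4]);print('box',x,r.tolist())
c,s=np.cos(x[2]),np.sin(x[2])
for nm,p,z in(('front',[(55,458),(412,648)],.045),('bar',[(106,581),(271,674)],.045)):
    w=unproj('top',z2(p),z)[:,:2]; l=(w-x[:2])@np.array([[c,-s],[s,c]]); print(nm,w.round(4).tolist(),'inbox',l.round(4).tolist())
E
```

```text
A [0.5774 0.1584 0.1059] 0.599 0.268 [[0.1, -1.0], [0.2, 0.6], [0.2, 1.0], [-0.5, -0.6]]
B [0.5845 0.0745 0.0767] 0.589 0.127 [[0.5, -0.3], [0.7, 0.4], [-0.8, 0.9], [-0.4, -1.0]]
C [ 0.5994 -0.0022  0.0845] 0.599 -0.004 [[-0.0, 0.4], [0.6, -0.8], [0.0, -0.4], [-0.6, 0.8]]
blade [ 0.51363714 -0.09458193 -0.01186168] [[-0.5, -1.1], [-0.9, 1.4], [0.4, 0.2], [1.0, -0.5]]
handle [[0.3675, -0.0857, 0.059], [0.3671, -0.1027, 0.059], [0.4566, -0.1053, 0.059], [0.4571, -0.0857, 0.059]] expect [[0.3656, -0.0928], [0.4536, -0.0939]]
mat [ 0.45989205 -0.10667933  0.05118225] [[1.5, 1.0], [2.1, -0.8], [-2.2, -2.1], [-1.4, 1.8]]
box [ 0.62590932 -0.43714138 -0.53653142] [[-0.6, 0.7], [-1.0, 0.6], [-0.2, -2.0], [1.7, 0.7]]
front [[0.5487, -0.2521], [0.4282, -0.4604]] inbox [[-0.161, 0.1196], [-0.1581, -0.1211]]
bar [[0.473, -0.28], [0.4149, -0.3759]] inbox [[-0.2117, 0.0569], [-0.2126, -0.0552]]
```

```bash
cat >> h.py <<'E'
BOX=np.array([0.6259,-0.4371,-0.5365])
def box2w(x,y): c,s=np.cos(BOX[2]),np.sin(BOX[2]); return np.array([BOX[0]+c*x-s*y,BOX[1]+s*x+c*y])
def goto(x,y,z,psi):
    p,A,s=tool(); d=(np.array([x,y,z])-p)@A*100; cur=np.arctan2(A[1,0],A[0,0]); t=-np.degrees((psi-cur+np.pi)%(2*np.pi)-np.pi)
    print('shift cm',d.round(2),'turn',t.round(1),'| now',p.round(4),'psi',cur.round(4),'tiltY',A[:,1].round(3),'w',round(s['gripper_width'],4),'F',s['ft_force'].round(1),'t',round(s['t'],2),'q6',s['qpos'][5].round(2))
E
python3 - <<'E'
from h import *
goto(*box2w(-.2108,0),.12,1.034)
E
```

```text
shift cm [28.57 11.07 20.05] turn -36.9 | now [ 0.2569 -0.6237  0.2305] psi 0.3907 tiltY [-0.001  0.001 -1.   ] w 0.0856 F [1.3 0.5 0.2] t 0.1 q6 -0.29
```

```bash
python3 -m creep '[[28.6,0,20,-37],[28.6,0,20,-37],[28.6,0,20,-37],[28.6,0,20,-37],[28.6,0,20,-37],[28.6,0,20,-37],[28.6,0,20,-37],[28.6,0,20,-37],[28.6,0,20,-37],[28.6,4,20,-37],[28.6,8,20,-37],[28.6,11,20,-37],[28.6,11,20,-37],[28.6,11,20,-37]]' 8.5 40; python3 - <<'E'
from h import *
goto(*box2w(-.2108,0),.12,1.034)
cv2.imwrite('pics/t1.png',grab_frame('top')[:,:,::-1]);cv2.imwrite('pics/s1.png',grab_frame('side')[:,:,::-1])
E
```

```text
t: 1.27
eef_pos: [0.4444, -0.33, 0.1204]
eef_rot: [0.615, -0.613, -0.349, 0.351]
ft_force: [0.5, -0.6, 1.4]
gripper_width: 0.085
shift cm [0.07 0.04 0.01] turn 0.2 | now [ 0.4444 -0.33    0.1204] psi 1.0369 tiltY [-0.004  0.001 -1.   ] w 0.085 F [ 0.5 -0.6  1.4] t 1.27 q6 -0.25
```

View pics/t1.png

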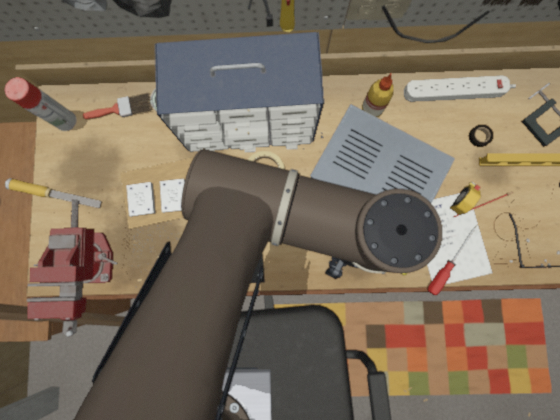

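View pics/s1.png

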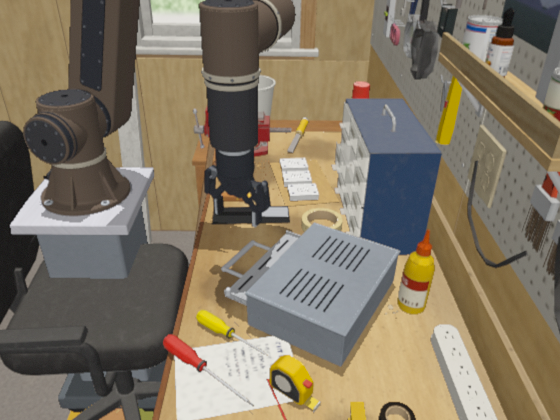

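```bash
python3 -m creep '[[0.1,0,0,0],[0.1,0,0,0],[0.1,0,0,0],[0.1,0,0,0],[0.1,1,0,0],[0.1,2.5,0,0],[0.1,4,0,0],[0.1,5.5,0,0],[0.1,7,0,0],[0.1,8.5,0,0],[0.1,9.5,0,0],[0.1,10.2,0,0],[0.1,10.2,0,0]]' 4 40 && python3 -m creep '[[0,0,0,0],[0,0,0,0],[0,0,0,0],[0,0,0,0],[0,0,0,0],[0,0,0,0]]' 0 40;  python3 - <<'E'
from h import *
goto(*box2w(-.291,0),.018,1.034)
cv2.imwrite('pics/s2.png',grab_frame('side')[:,:,::-1])
E
```

```text
t: 2.45
eef_pos: [0.4449, -0.329, 0.0177]
eef_rot: [0.615, -0.614, -0.35, 0.351]
ft_force: [-0.2, 0.9, -0.0]
gripper_width: 0.0398
t: 2.95
eef_pos: [0.4464, -0.3296, 0.02]
eef_rot: [-0.614, 0.615, 0.351, -0.35]
ft_force: [0.4, 0.7, 4.3]
gripper_width: 0.0109
shift cm [-0.04  0.19  8.17] turn 0.2 | now [ 0.4464 -0.3296  0.02  ] psi 1.0367 tiltY [ 0.001 -0.001 -1.   ] w 0.0109 F [0.4 0.7 4.3] t 2.95 q6 -0.25
```

View pics/s2.png

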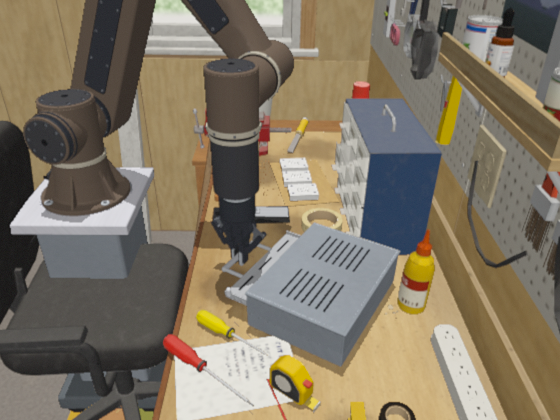

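```bash
python3 -m creep '[[0,0,0.3,0],[0,0,0.8,0],[0,0,1.4,0],[0,0,2,0],[0,0,2.6,0],[0,0,3.2,0],[0,0,3.8,0],[0,0,4.4,0],[0,0,5,0],[0,0,5.6,0],[0,0,6.2,0],[0,0,6.8,0],[0,0,7.2,0],[0,0,7.5,0],[0,0,7.7,0],[0,0,7.8,0]]';  python3 - <<'E'
from h import *
goto(*box2w(-.291,0),.018,1.034)
E
```

```text
t: 4.33
eef_pos: [0.3795, -0.2895, 0.02]
eef_rot: [-0.614, 0.615, 0.351, -0.35]
ft_force: [2.8, 0.6, 5.4]
gripper_width: 0.0106
shift cm [-0.09  0.2   0.38] turn 0.2 | now [ 0.3795 -0.2895  0.02  ] psi 1.037 tiltY [ 0.002 -0.001 -1.   ] w 0.0106 F [2.8 0.6 5.4] t 4.33 q6 -0.3
```

```bash
python3 -m creep '[[0,0,0.1,0],[0,0,0.2,0],[0,0,0.3,0],[0,0,0.4,0],[0,0,0.4,0]]';  python3 - <<'E'
from h import *
goto(*box2w(-.291,0),.018,1.034)
E
```

```text
t: 4.75
eef_pos: [0.3795, -0.2893, 0.0202]
eef_rot: [-0.612, 0.616, 0.353, -0.349]
ft_force: [8.9, -12.5, -7.6]
gripper_width: 0.0103
shift cm [-0.1   0.21  0.37] turn 0.2 | now [ 0.3795 -0.2893  0.0202] psi 1.0381 tiltY [ 0.008 -0.003 -1.   ] w 0.0103 F [  8.9 -12.5  -7.6] t 4.75 q6 -0.3
```

```bash
python3 -m creep '[[0,0,-0.4,0],[0,0,-0.4,0],[0,0,-0.4,0]]' && python3 -m creep '[[0,0,0,0],[0,0,0,0],[0,0,0,0],[0,-1,0,0],[0,-3,0,0],[0,-6,0,0],[0,-9,0,0],[0,-12,0,0],[0,-16,0,0],[0,-20,0,0],[0,-20,0,0]]' 4;  python3 - <<'E'
from h import *
g=np.array([.5136,-.0946])-.075*np.array([1,-.012]); print(g)
goto(*g,.20,-.012)
goto(*g+[-.0,-.35],.25,-.012)
E
```

```text
t: 5.0
eef_pos: [0.3799, -0.2898, 0.0199]
eef_rot: [-0.614, 0.615, 0.351, -0.35]
ft_force: [1.1, 1.8, 8.7]
gripper_width: 0.0106
t: 5.92
eef_pos: [0.3815, -0.2913, 0.2268]
eef_rot: [-0.611, 0.617, 0.353, -0.349]
ft_force: [1.6, -0.5, -0.1]
gripper_width: 0.04
[ 0.4386 -0.0937]
shift cm [19.92  2.64  5.16] turn 60.1 | now [ 0.3815 -0.2913  0.2268] psi 1.0378 tiltY [ 0.01  -0.005 -1.   ] w 0.04 F [ 1.6 -0.5 -0.1] t 5.92 q6 -0.3
shift cm [-10.22  -2.19 -12.68] turn 60.1 | now [ 0.3815 -0.2913  0.2268] psi 1.0378 tiltY [ 0.01  -0.005 -1.   ] w 0.04 F [ 1.6 -0.5 -0.1] t 5.92 q6 -0.3
```

```bash
python3 -m creep '[[20,2,5.2,60],[20,2,5.2,60],[20,2,5.2,60],[20,2,5.2,60],[20,2,5.2,60],[20,2,5.2,60],[20,2,5.2,60],[20,2,5.2,60],[20,2,5.2,60],[20,2,5.2,60],[20,2,5.2,60],[20,2,5.2,60]]' 5;  python3 - <<'E'
from h import *
goto(.4386,-.0937,.20,-.012)
im=grab_frame('top');cv2.imwrite('pics/t3.png',im[:,:,::-1]);im=grab_frame('side');cv2.imwrite('pics/s3.png',im[:,:,::-1])
E
```

```text
t: 6.92
eef_pos: [0.4353, -0.0911, 0.1989]
eef_rot: [-0.707, 0.707, -0.003, 0.003]
ft_force: [0.5, 0.1, -0.6]
gripper_width: 0.0498
shift cm [ 0.33 -0.11 -0.26] turn 0.2 | now [ 0.4353 -0.0911  0.1989] psi -0.0088 tiltY [-0.001 -0.    -1.   ] w 0.0498 F [ 0.5  0.1 -0.6] t 6.92 q6 -1.82
```

View pics/t3.png

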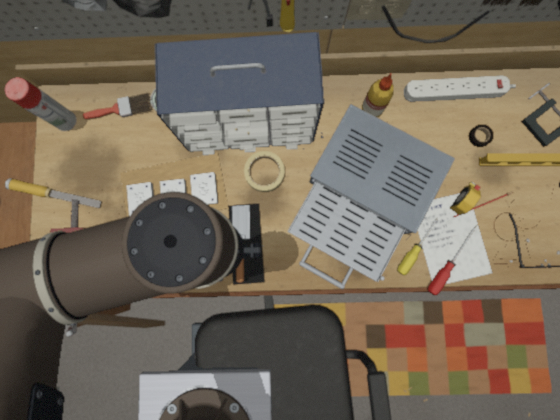

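View pics/s3.png

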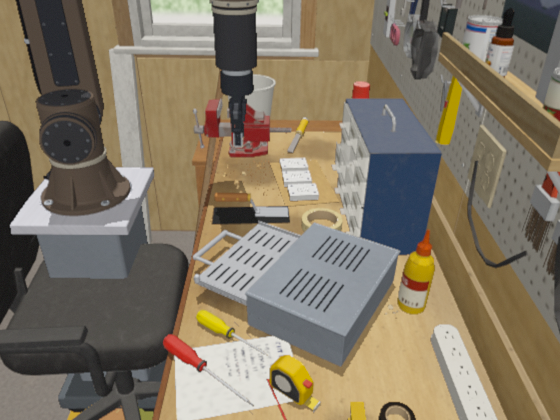

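```bash
python3 - <<'E'
from h import *
im=cv2.imread('pics/t3.png')[:,:,::-1]
zoom(im,210,100,460,300,3,'pics/t3z.png')
E
```

```text
(no output)
```

View pics/t3z.png

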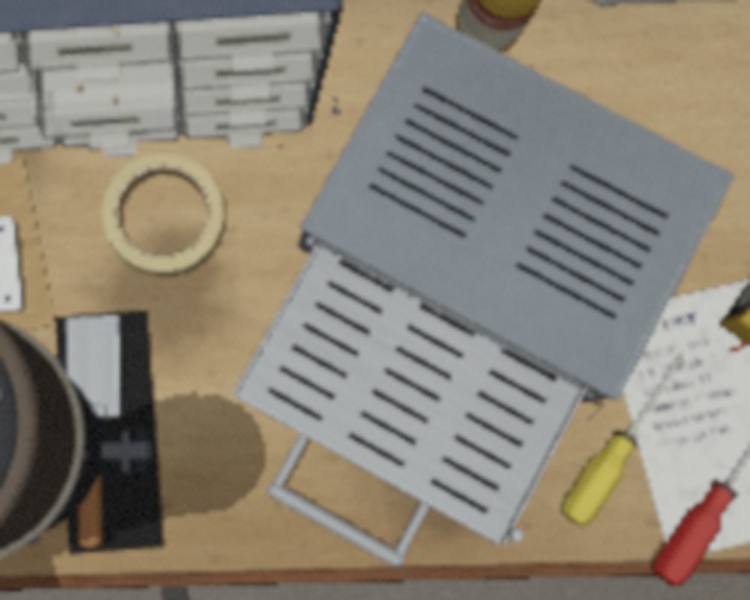

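```bash
python3 - <<'E'
from h import *
z=lambda p: np.array(p)/3-.33+[210,100]
for nm,p,h in (('front',[(237,394),(503,543)],.045),('bar',[(275,489),(400,557)],.045),('tape',[(163,213)],.025)):
    w=unproj('top',z(p),h)[:,:2]; c,s=np.cos(BOX[2]),np.sin(BOX[2]); print(nm,w.round(4).tolist(),((w-BOX[:2])@np.array([[c,-s],[s,c]])).round(4).tolist(), np.arctan2(*(w[0]-w[-1])).round(4))
for n in('top','side'):
    im=cv2.imread(f'pics/{n[0]}3.png').copy()
    def poly(P,h,col):
        q=proj(n,np.array([[*box2w(*a),h] for a in P])); cv2.polylines(im,[(q*8).round().astype(int)],True,col,1,cv2.LINE_AA,3)
    poly([(.1,.137),(.1,-.137),(-.1,-.137),(-.1,.137)],.087,(0,0,255))
    poly([(-.1,.122),(-.1,-.122),(-.24,-.122),(-.24,.122)],.045,(0,255,0))
    poly([(-.29,.055),(-.29,-.055)],.039,(255,0,0))
    zoom(im[:,:,::-1],190,100,440,330 if n=='side' else 300,3,f'pics/{n}3o.png')
E
```

```text
front [[0.4841, -0.2142], [0.3609, -0.42]] [[-0.2358, 0.1191], [-0.2365, -0.1207]] 0.5394
bar [[0.4076, -0.2421], [0.352, -0.3386]] [[-0.2873, 0.056], [-0.2857, -0.0553]] 0.5223
tape [[0.6395, -0.1573]] [[-0.1313, 0.2475]] 0.0
```

View pics/top3o.png

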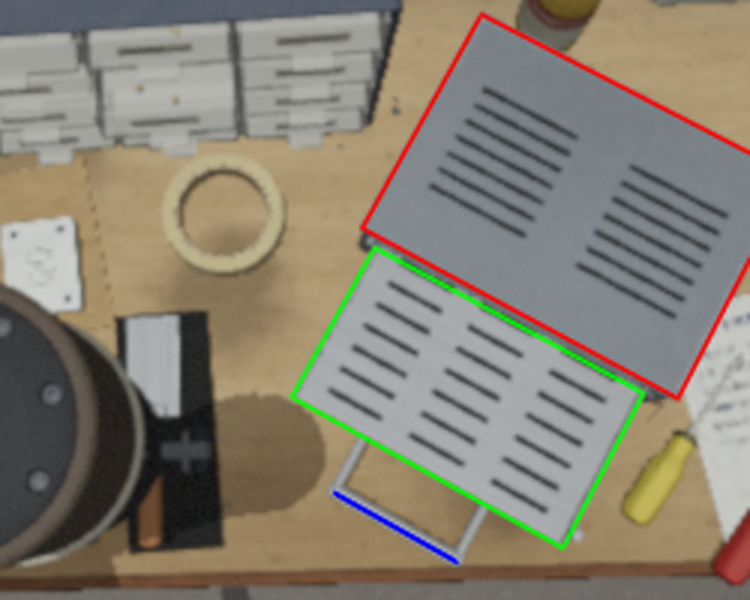

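View pics/side3o.png

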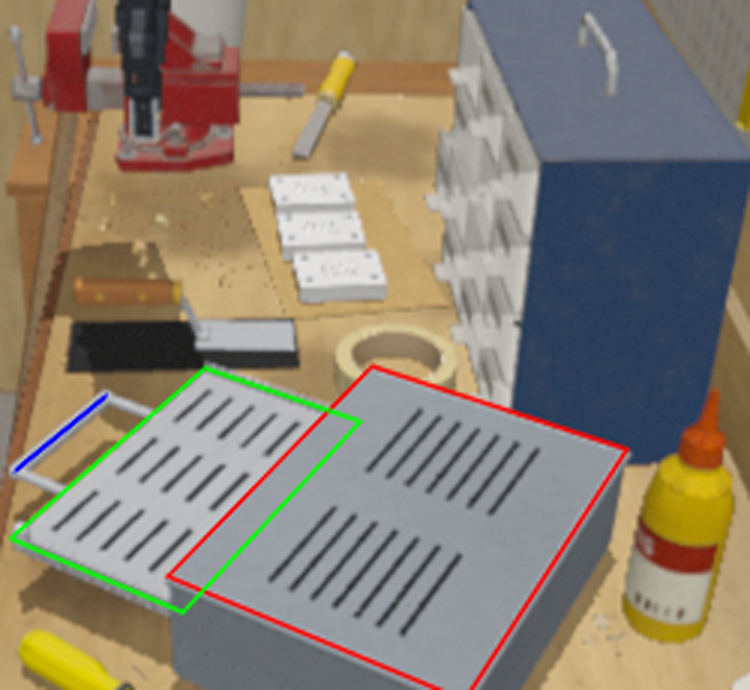

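```bash
python3 -m creep '[[0.4,0,-0.3,0.2],[0.4,2,-0.3,0.2],[0.4,4,-0.3,0.2],[0.4,6,-0.3,0.2],[0.4,8,-0.3,0.2],[0.4,10,-0.3,0.2],[0.4,12,-0.3,0.2],[0.4,13.5,-0.3,0.2],[0.4,15,-0.3,0.2],[0.4,16,-0.3,0.2],[0.4,17,-0.3,0.2],[0.4,17,-0.3,0.2],[0.4,17,-0.3,0.2]]' 5 ;  python3 - <<'E'
from h import *
goto(.4395,-.0945,.029,-.012)
im=grab_frame('side');zoom(im,150,120,350,270,4,'pics/s4.png')
E
```

```text
t: 8.1
eef_pos: [0.4396, -0.0944, 0.029]
eef_rot: [-0.707, 0.707, -0.005, 0.004]
ft_force: [0.1, -0.1, 0.5]
gripper_width: 0.0499
shift cm [-0.01 -0.   -0.01] turn -0.1 | now [ 0.4396 -0.0944  0.029 ] psi -0.0138 tiltY [-0.001 -0.    -1.   ] w 0.0499 F [ 0.1 -0.1  0.5] t 8.1 q6 -1.81
```

View pics/s4.png

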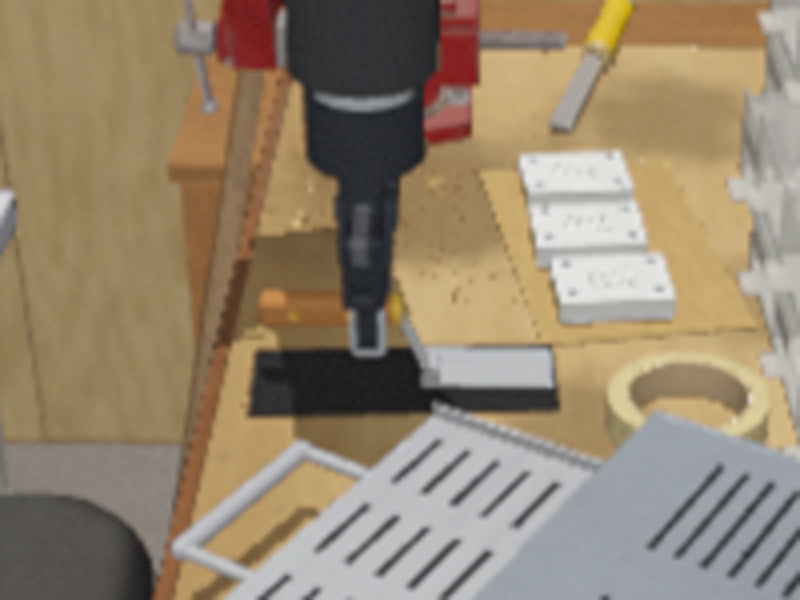

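Straddling the handle. Close and lift.

```bash
python3 -m creep '[[0,0,0,0],[0,0,0,0],[0,0,0,0],[0,0,0,0],[0,0,0,0],[0,0,0,0],[0,0,0,0],[0,0,0,0]]' 0 100 && python3 - <<'E'
from h import *
goto(.4395,-.0945,.029,-.012)
E
python3 -m creep '[[0,-0.2,0,0],[0,-0.5,0,0],[0,-1,0,0],[0,-2,0,0],[0,-3,0,0],[0,-4,0,0],[0,-5,0,0],[0,-6,0,0],[0,-7,0,0],[0,-8,0,0],[0,-8,0,0],[0,-8,0,0]]' ;  python3 - <<'E'
from h import *
goto(.4395,-.0945,.109,-.012)
im=grab_frame('side');zoom(im,150,80,350,230,4,'pics/s5.png')
im=grab_frame('top');zoom(im,110,120,310,270,4,'pics/t5.png')
E
```

```text
t: 8.82
eef_pos: [0.4403, -0.0941, 0.0301]
eef_rot: [0.707, -0.707, 0.004, -0.005]
ft_force: [-0.5, -1.5, 6.3]
gripper_width: 0.0163
shift cm [-0.07  0.11 -0.04] turn -0.1 | now [ 0.4403 -0.0941  0.0301] psi -0.0138 tiltY [ 0.001  0.    -1.   ] w 0.0163 F [-0.5 -1.5  6.3] t 8.82 q6 -1.81
t: 9.82
eef_pos: [0.44, -0.094, 0.1098]
eef_rot: [0.707, -0.707, 0.004, -0.006]
ft_force: [0.8, -1.2, -0.8]
gripper_width: 0.0165
shift cm [-0.05  0.08 -0.05] turn -0.1 | now [ 0.44   -0.094   0.1098] psi -0.0142 tiltY [ 0.002  0.    -1.   ] w 0.0165 F [ 0.8 -1.2 -0.8] t 9.82 q6 -1.81
```

View pics/s5.png

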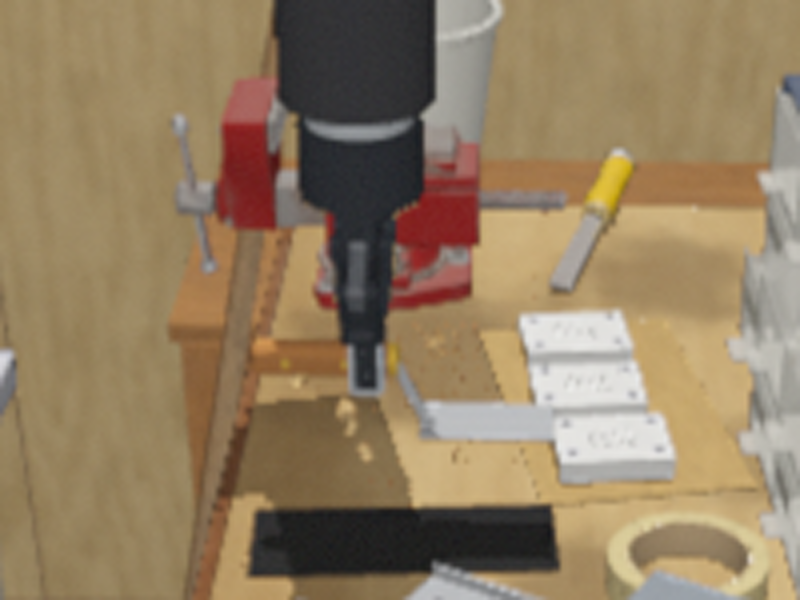

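View pics/t5.png

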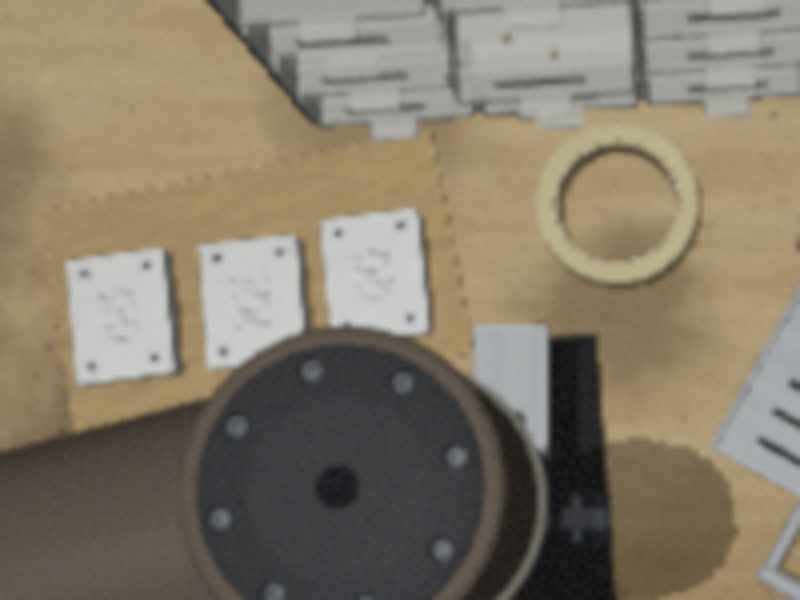

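```bash
cat >> h.py <<'E'
def blade_pts(tcp,psi,offx=.0735,offy=-.0005,zt=-.0246):
    """blade top corners FL FR RR RL; zt = blade TOP height rel TCP"""
    c,s=np.cos(psi),np.sin(psi); out=[]
    for a,b in[(.0425,.022),(.0425,-.022),(-.0425,-.022),(-.0425,.022)]:
        x,y=offx+a,offy+b; out.append([tcp[0]+c*x-s*y,tcp[1]+s*x+c*y,tcp[2]+zt])
    return np.array(out)
E
python3 - <<'E'
from h import *
p,A,s=tool(); B=blade_pts(p,np.arctan2(A[1,0],A[0,0]))
print(((proj('side',B)-[150,80])*4+1.5).round(0).tolist()); print(((proj('top',B)-[110,120])*4+1.5).round(0).tolist())
E
```

```text
[[554.0, 405.0], [554.0, 439.0], [419.0, 437.0], [422.0, 403.0]]
[[476.0, 326.0], [550.0, 325.0], [551.0, 469.0], [475.0, 470.0]]
```

```bash
cat >> h.py <<'E'
CV={'A':(.5774,.1584,.1059),'B':(.5845,.0745,.0767),'C':(.5994,-.0022,.0845)}
def at(pose,bx,by=0,offx=.0735,offy=-.0005):
    """TCP xy so that blade mid is at (bx,by) in frame pose"""
    x,y,t=pose; c,s=np.cos(t),np.sin(t); u,v=bx-offx,by-offy; return x+c*u-s*v,y+s*u+c*v
E
python3 - <<'E'
from h import *
goto(*at(CV['C'],-.095),.08,.0845)
goto(*at(CV['C'],-.095),.0341,.0845)
E
```

```text
shift cm [-0.9   2.89  7.8 ] turn -5.7 | now [ 0.4393 -0.0941  0.1089] psi -0.0143 tiltY [-0.001  0.    -1.   ] w 0.0167 F [ 0.7 -0.1 -0.7] t 9.92 q6 -1.81
shift cm [-0.9   7.48  7.8 ] turn -5.7 | now [ 0.4393 -0.0941  0.1089] psi -0.0143 tiltY [-0.001  0.    -1.   ] w 0.0167 F [ 0.7 -0.1 -0.7] t 9.92 q6 -1.81
```

```bash
python3 -m creep '[[-0.9,0,1,-1],[-0.9,0,2,-2],[-0.9,0,3,-3],[-0.9,0,4,-4],[-0.9,0,5,-5],[-0.9,0,6,-5.7],[-0.9,0,7,-5.7],[-0.9,0,7.8,-5.7],[-0.9,2,7.8,-5.7],[-0.9,3.5,7.8,-5.7],[-0.9,5,7.8,-5.7],[-0.9,5.8,7.8,-5.7],[-0.9,5.8,7.8,-5.7]]' ;  python3 - <<'E'
from h import *
goto(*at(CV['C'],-.095),.0341,.0845)
im=grab_frame('side');zoom(im,200,120,350,240,5,'pics/s6.png')
im=grab_frame('top');zoom(im,110,120,310,270,4,'pics/t6.png')
p,A,s=tool(); B=blade_pts(p,np.arctan2(A[1,0],A[0,0]))
print(((proj('side',B)-[200,120])*5+2).round(0).tolist()); print(((proj('top',B)-[110,120])*4+1.5).round(0).tolist())
E
```

```text
t: 11.0
eef_pos: [0.4308, -0.016, 0.0499]
eef_rot: [-0.706, 0.707, 0.029, -0.031]
ft_force: [-0.2, -0.7, -1.7]
gripper_width: 0.0164
shift cm [0.07 1.58 0.01] turn 0.0 | now [ 0.4308 -0.016   0.0499] psi 0.0853 tiltY [-0.003 -0.001 -1.   ] w 0.0164 F [-0.2 -0.7 -1.7] t 11.0 q6 -1.91
[[420.0, 318.0], [428.0, 357.0], [272.0, 363.0], [269.0, 323.0]]
[[344.0, 359.0], [414.0, 351.0], [427.0, 487.0], [356.0, 495.0]]
```

View pics/s6.png

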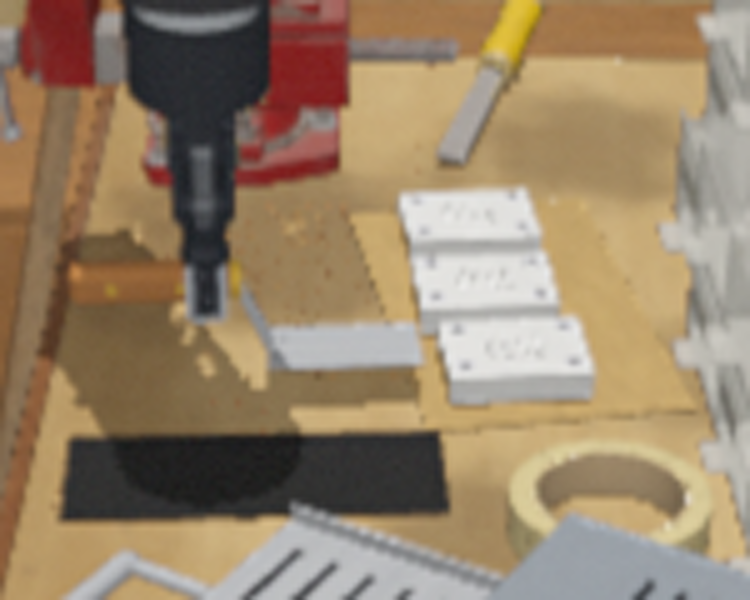

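View pics/t6.png

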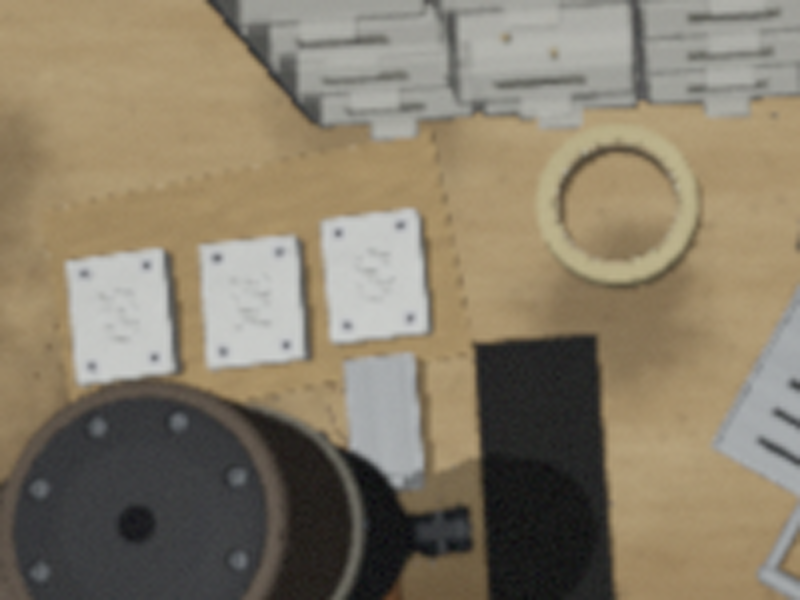

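```bash
python3 -m creep '[[0.1,0.5,0,0],[0.1,1,0,0],[0.1,1.6,0,0],[0.1,1.6,0,0],[0.1,1.6,0,0],[0.5,1.6,0,0],[1.1,1.6,0,0],[1.7,1.6,0,0],[2.3,1.6,0,0],[2.9,1.6,0,0],[3.5,1.6,0,0],[3.5,1.6,0,0]]' ;  python3 - <<'E'
from h import *
goto(*at(CV['C'],-.001),.0341,.0845)
im=grab_frame('side');zoom(im,200,120,350,240,5,'pics/s7.png')
im=grab_frame('top');zoom(im,110,120,310,270,4,'pics/t7.png')
E
```

```text
t: 12.1
eef_pos: [0.4684, -0.0127, 0.0353]
eef_rot: [0.706, -0.706, -0.031, 0.03]
ft_force: [-0.6, -0.1, -1.2]
gripper_width: 0.0165
shift cm [ 5.7   0.13 -0.01] turn 0.1 | now [ 0.4684 -0.0127  0.0353] psi 0.0855 tiltY [ 0.001  0.    -1.   ] w 0.0165 F [-0.6 -0.1 -1.2] t 12.1 q6 -1.88
```

View pics/s7.png

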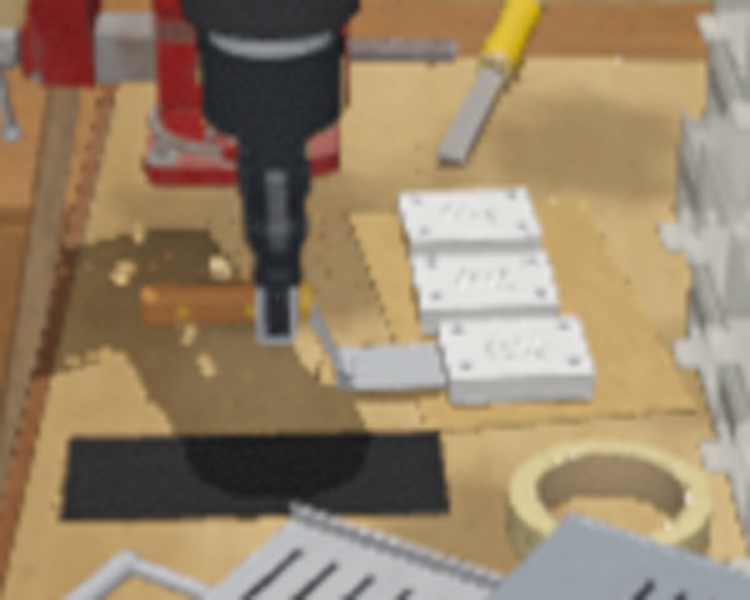

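View pics/t7.png

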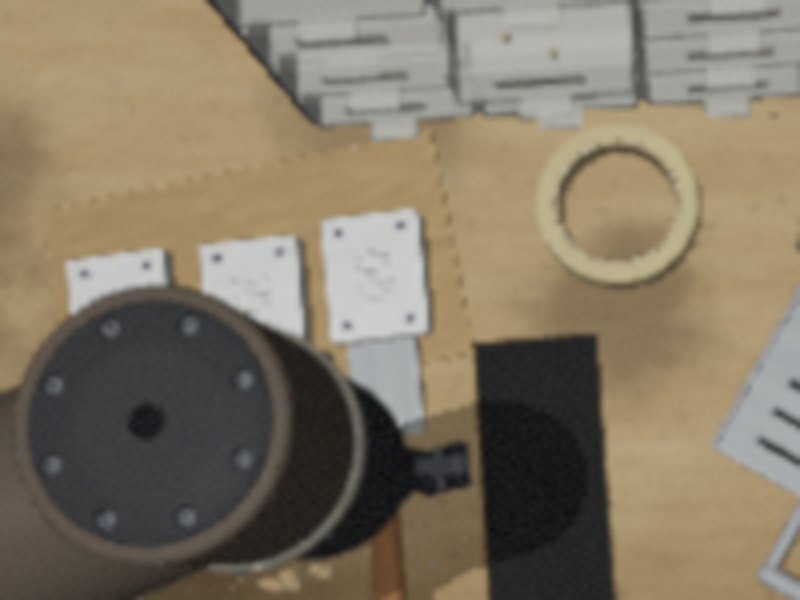

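```bash
python3 -m creep '[[0.5,0,0,0],[1.1,0,0,0],[1.7,0,0,0],[2.3,0,0,0],[2.9,0,0,0],[3.5,0,0,0],[4.1,0,0,0],[4.7,0,0,0],[5.2,0,0,0],[5.6,0,0,0],[5.7,0,0,0],[5.7,0,0,0]]' && python3 -m creep '[[0,-0.2,0,0],[0,-0.4,0,0],[0,-0.6,0,0],[0,-0.8,0,0],[0,-1,0,0],[0,-1.3,0,0],[0,-1.6,0,0],[0,-2,0,0],[0,-2.4,0,0],[0,-2.4,0,0]]';  python3 - <<'E'
from h import *
goto(*at(CV['C'],-.001),.0341,.0845)
im=grab_frame('side');zoom(im,200,120,350,240,5,'pics/s8.png')
im=grab_frame('top');zoom(im,110,120,310,270,4,'pics/t8.png')
E
```

```text
t: 13.2
eef_pos: [0.5237, -0.0081, 0.0352]
eef_rot: [-0.706, 0.706, 0.03, -0.03]
ft_force: [-0.3, 0.3, -0.8]
gripper_width: 0.0162
t: 14.03
eef_pos: [0.5241, -0.008, 0.0603]
eef_rot: [0.707, -0.706, -0.031, 0.03]
ft_force: [-0.0, 0.4, -2.3]
gripper_width: 0.0164
shift cm [ 0.1   2.62 -0.01] turn 0.1 | now [ 0.5241 -0.008   0.0603] psi 0.0855 tiltY [ 0.001  0.    -1.   ] w 0.0164 F [-0.   0.4 -2.3] t 14.03 q6 -1.84
```

View pics/s8.png

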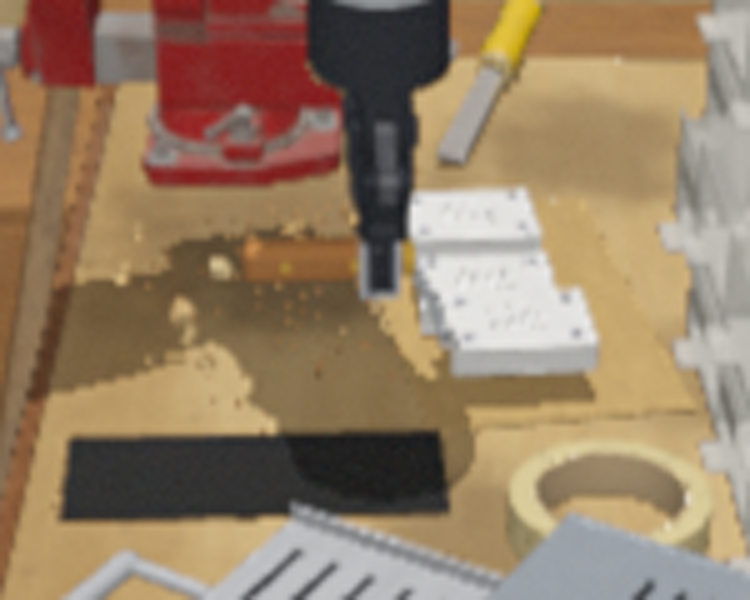

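View pics/t8.png

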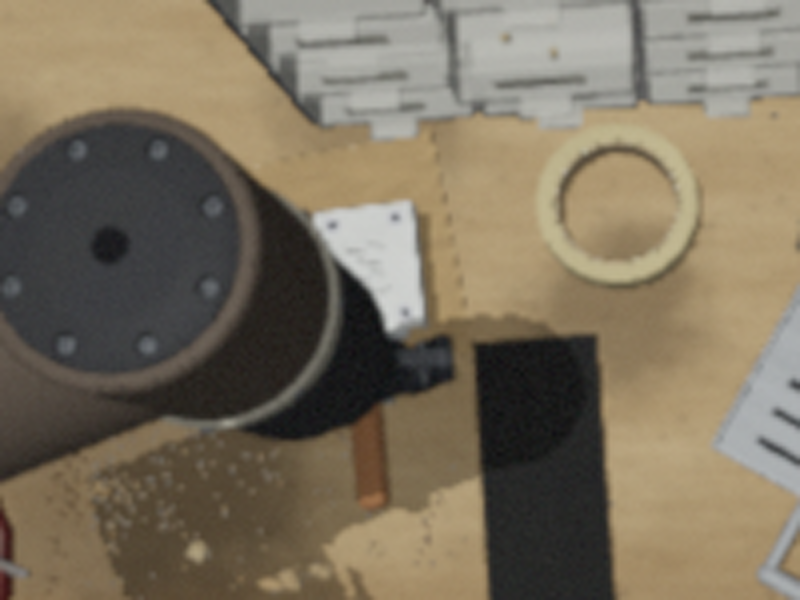

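```bash
cat >> h.py <<'E'
SH=(*box2w(-.147,0),-.5365)
E
python3 - <<'E'
from h import *
print(SH)
goto(*at(SH,-.03,-.078),.15,-.5365)
E
```

```text
(np.float64(0.49955307367054536), np.float64(-0.36196376235730615), -0.5365)
shift cm [-18.34  -9.06 -35.32] turn 35.6 | now [ 0.5237 -0.0081  0.0596] psi 0.0853 tiltY [ 0.001  0.    -1.   ] w 0.0166 F [-0.8 -0.5 -1.9] t 14.13 q6 -1.84
```

```bash
python3 -m creep '[[0,-0.4,0,0],[0,-1.2,0,0],[0,-2.2,0,0],[0,-3.4,0,0],[-0.2,-4.6,-0.4,0],[-0.5,-5.8,-1,0.5],[-1,-7,-1.9,1.2],[-1.5,-8,-2.9,2.1],[-2.1,-8.6,-4,3.3],[-2.8,-9,-5.2,4.6],[-3.5,-9,-6.5,6],[-4.2,-9,-7.8,7.4],[-4.9,-9,-9.1,8.8],[-5.6,-9,-10.4,10.2],[-6.3,-9,-11.7,11.6],[-7,-9,-13,13],[-7.7,-9,-14.3,14.4],[-8.4,-9,-15.6,15.8],[-8.9,-9,-16.5,16.9],[-9.2,-9,-17,17.6]]';  python3 - <<'E'
from h import *
goto(*at(SH,-.03,-.078),.15,-.5365)
im=grab_frame('side');cv2.imwrite('pics/s9.png',im[:,:,::-1])
E
```

```text
t: 15.8
eef_pos: [0.4452, -0.1867, 0.1491]
eef_rot: [0.703, -0.703, 0.08, -0.079]
ft_force: [-0.4, 0.8, -1.9]
gripper_width: 0.0164
shift cm [ -3.02  -0.08 -20.08] turn 17.8 | now [ 0.4452 -0.1867  0.1491] psi -0.225 tiltY [-0.001  0.    -1.   ] w 0.0164 F [-0.4  0.8 -1.9] t 15.8 q6 -1.81
```

View pics/s9.png

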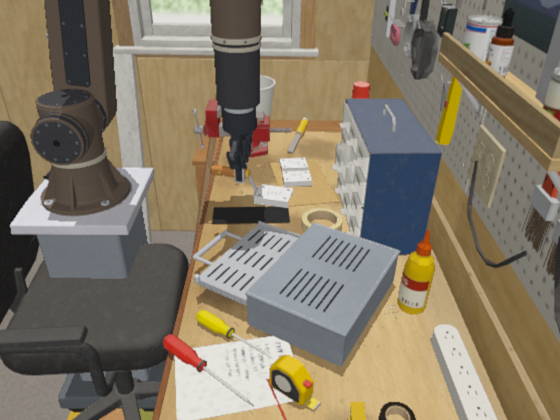

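```bash
python3 -m creep '[[0,0,-0.4,0.3],[-0.1,0,-1.1,0.8],[-0.3,0,-2.1,1.6],[-0.5,0,-3.3,2.6],[-0.7,0,-4.6,3.8],[-0.9,0,-5.9,5],[-1.1,0,-7.2,6.2],[-1.3,0,-8.5,7.4],[-1.5,0,-9.8,8.6],[-1.7,0,-11.1,9.8],[-1.9,0,-12.4,11],[-2.1,0,-13.7,12.2],[-2.3,0,-15,13.4],[-2.5,0,-16.3,14.6],[-2.7,0,-17.5,15.7],[-2.8,0,-18.5,16.6],[-2.9,0,-19.3,17.3],[-3,0,-19.8,17.7],[-3,0,-20,17.8],[-3,0,-20.1,17.8]]';  python3 - <<'E'
from h import *
goto(*at(SH,-.03,-.078),.10,-.5365)
im=grab_frame('side');zoom(im,170,150,370,300,4,'pics/s10.png')
im=grab_frame('top');zoom(im,270,120,470,270+30,4,'pics/t10.png')
E
```

```text
t: 17.52
eef_pos: [0.3728, -0.375, 0.1492]
eef_rot: [0.682, -0.682, 0.186, -0.186]
ft_force: [-0.1, 0.1, -1.9]
gripper_width: 0.0164
shift cm [-0.12  4.92 -0.15] turn 0.2 | now [ 0.3728 -0.375   0.1492] psi -0.5328 tiltY [-0.  0. -1.] w 0.0164 F [-0.1  0.1 -1.9] t 17.52 q6 -1.69
```

View pics/s10.png

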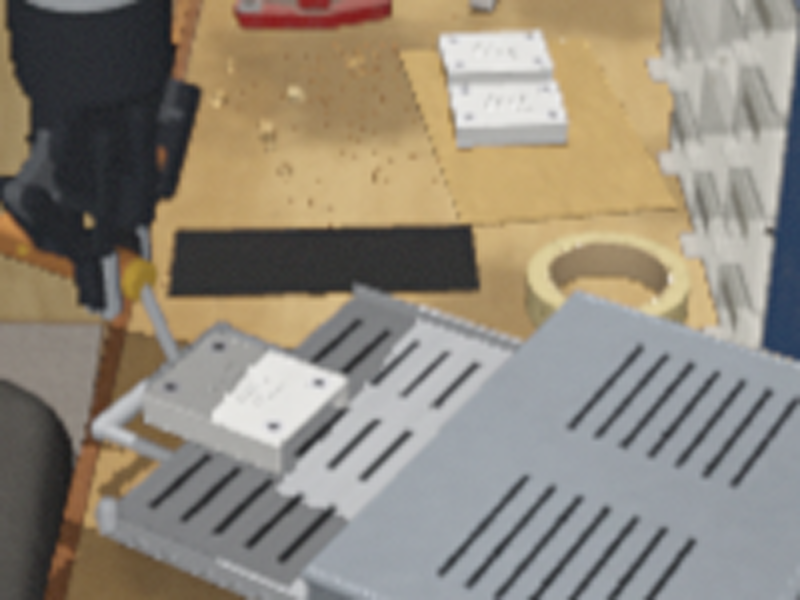

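View pics/t10.png

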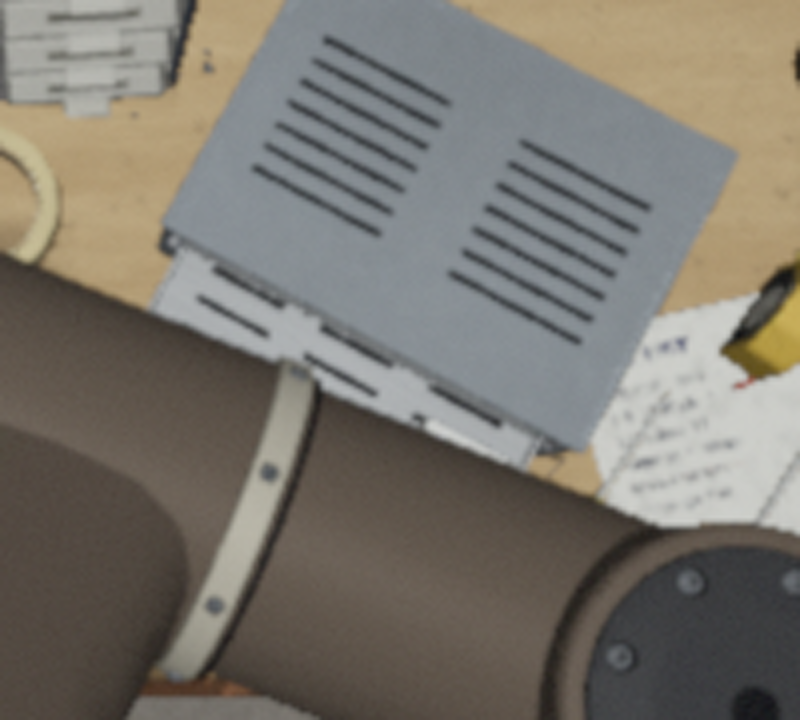

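```bash
cat >> h.py <<'E'
def cov_top(z,pose):
    x,y,t=pose; c,s=np.cos(t),np.sin(t)
    return np.array([[x+c*a-s*b,y+s*a+c*b,z] for a,b in[(.04,.031),(.04,-.031),(-.04,-.031),(-.04,.031)]])
def blade_pose():
    p,A,s=tool(); t=np.arctan2(A[1,0],A[0,0]); c,s=np.cos(t),np.sin(t); return p[0]+c*.0735+s*.0005,p[1]+s*.0735-c*.0005,t
def fit3(n,uv,z,x0):
    return fit(n,uv,[(.04,.031),(.04,-.031),(-.04,-.031),(-.04,.031)],z,x0)
E
python3 - <<'E'
from h import *
p,A,s=tool(); P=blade_pose(); print(((proj('side',cov_top(p[2]-.0216,P))-[170,150])*4+1.5).round().tolist())
E
```

```text
[[346.0, 372.0], [274.0, 439.0], [138.0, 387.0], [213.0, 324.0]]
```

```bash
python3 -m creep '[[0,0.5,0,0],[-0.1,1.3,-0.1,0.2],[-0.1,2.3,-0.1,0.2],[-0.1,3.3,-0.1,0.2],[-0.1,4.3,-0.1,0.2],[-0.1,5,-0.1,0.2],[-0.1,5.6,-0.1,0.2],[-0.1,6,-0.1,0.2],[-0.1,6.3,-0.1,0.2],[-0.1,6.6,-0.1,0.2],[-0.1,6.9,-0.1,0.2],[-0.1,7.1,-0.1,0.2],[-0.1,7.1,-0.1,0.2]]';  python3 - <<'E'
from h import *
goto(*at(SH,-.03,-.078),.078,-.5365)
im=grab_frame('side');zoom(im,170,150,370,300,4,'pics/s11.png')
E
```

```text
t: 18.7
eef_pos: [0.3715, -0.3752, 0.0781]
eef_rot: [0.682, -0.682, 0.187, -0.187]
ft_force: [-0.1, 0.8, -0.5]
gripper_width: 0.0169
shift cm [-0.02  0.01 -0.07] turn 0.0 | now [ 0.3715 -0.3752  0.0781] psi -0.536 tiltY [ 0.  0. -1.] w 0.0169 F [-0.1  0.8 -0.5] t 18.7 q6 -1.69
```

View pics/s11.png

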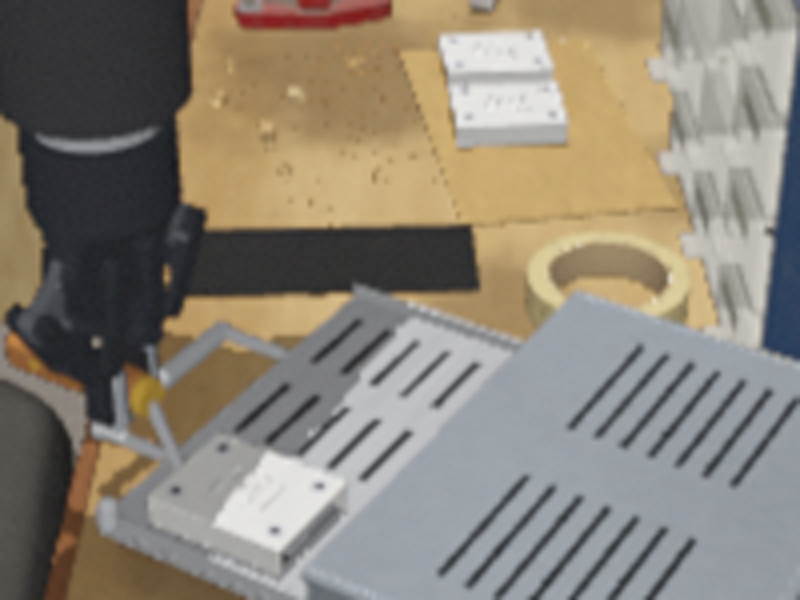

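```bash
python3 -m creep '[[-0.3,0,0,0],[-0.8,0,0,0],[-1.5,0,0,0],[-2.3,0,0,0],[-3.1,0,0,0],[-3.9,0,0,0],[-4.7,0,0,0],[-5.5,0,0,0],[-6.3,0,0,0],[-7.1,0,0,0],[-7.9,0,0,0],[-8.7,0,0,0],[-9.3,0,0,0],[-9.6,0,0,0],[-9.6,0,0,0]]';  python3 - <<'E'
from h import *
goto(*at(SH,-.126,-.078),.078,-.5365)
im=grab_frame('side');zoom(im,170,150,370,300,4,'pics/s12.png')
E
```

```text
t: 20.0
eef_pos: [0.2885, -0.3258, 0.0784]
eef_rot: [0.682, -0.682, 0.187, -0.187]
ft_force: [-1.1, 0.0, -0.1]
gripper_width: 0.0166
shift cm [ 0.04  0.04 -0.07] turn 0.0 | now [ 0.2885 -0.3258  0.0784] psi -0.5359 tiltY [ 0.  0. -1.] w 0.0166 F [-1.1  0.  -0.1] t 20.0 q6 -1.72
```

View pics/s12.png

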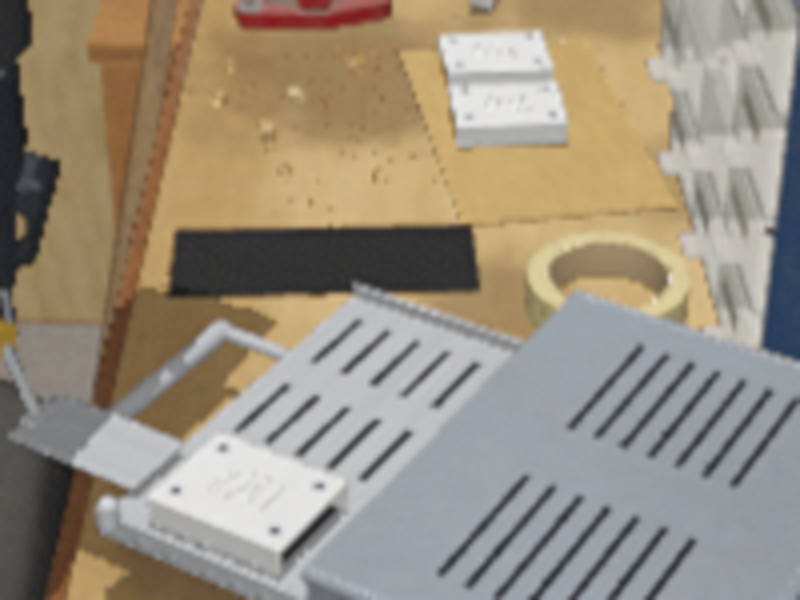

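```bash
python3 - <<'E'
from h import *
goto(.43,-.17,.15,-.2)
goto(*at(CV['B'],-.095),.10,CV['B'][2])
E
python3 -m creep '[[0,-1,0,0],[0,-3,0,0],[0,-5,0,0],[0,-7,0,0],[0,-7.2,0,0]]'
```

```text
shift cm [ 4.16 -7.15 20.62] turn -19.2 | now [ 0.289  -0.3261  0.0785] psi -0.5358 tiltY [ 0. -0. -1.] w 0.0164 F [ 0.6 -0.7 -1.5] t 20.05 q6 -1.72
shift cm [-8.86 -2.16 39.89] turn -35.1 | now [ 0.289  -0.3261  0.0785] psi -0.5358 tiltY [ 0. -0. -1.] w 0.0164 F [ 0.6 -0.7 -1.5] t 20.05 q6 -1.72
t: 20.47
eef_pos: [0.2911, -0.3275, 0.1537]
eef_rot: [-0.681, 0.683, -0.185, 0.189]
ft_force: [0.5, -0.5, -0.3]
gripper_width: 0.0164
```

```bash
python3 -m creep '[[0.4,0,2,-2],[1,0,4.5,-4],[1.6,0,7,-6],[2.2,0,10,-9],[2.8,0,13,-12],[3.4,0,16,-15],[4,0,18.5,-17],[3.5,0,20.8,-19],[2,0.5,23.2,-21],[0.2,1,25.6,-23],[-1.6,1.6,28,-25],[-3.4,2.2,30.4,-27],[-5,3,32.8,-29],[-6.3,3.8,35,-31],[-7.4,4.4,37,-33],[-8.2,5,38.6,-34.4],[-8.7,5,39.6,-35.1],[-8.9,5,39.9,-35.1],[-8.9,5,39.9,-35.1]]';  python3 - <<'E'
from h import *
goto(*at(CV['B'],-.095),.0341,CV['B'][2])
im=grab_frame('side');zoom(im,200,100,350,220,5,'pics/s13.png')
im=grab_frame('top');zoom(im,110,120,310,270,4,'pics/t13.png')
p,A,s=tool(); B=blade_pts(p,np.arctan2(A[1,0],A[0,0]))
print(((proj('side',B)-[200,100])*5+2).round(0).tolist()); print(((proj('top',B)-[110,120])*4+1.5).round(0).tolist())
E
```

```text
t: 22.05
eef_pos: [0.4165, 0.0629, 0.1003]
eef_rot: [-0.707, 0.707, 0.027, -0.027]
ft_force: [-0.3, -1.0, -1.7]
gripper_width: 0.0163
shift cm [-0.01  6.62 -0.08] turn 0.0 | now [0.4165 0.0629 0.1003] psi 0.0773 tiltY [-0. -0. -1.] w 0.0163 F [-0.3 -1.  -1.7] t 22.05 q6 -2.12
[[393.0, 279.0], [399.0, 313.0], [247.0, 317.0], [245.0, 282.0]]
[[198.0, 378.0], [272.0, 370.0], [282.0, 514.0], [207.0, 521.0]]
```

View pics/s13.png

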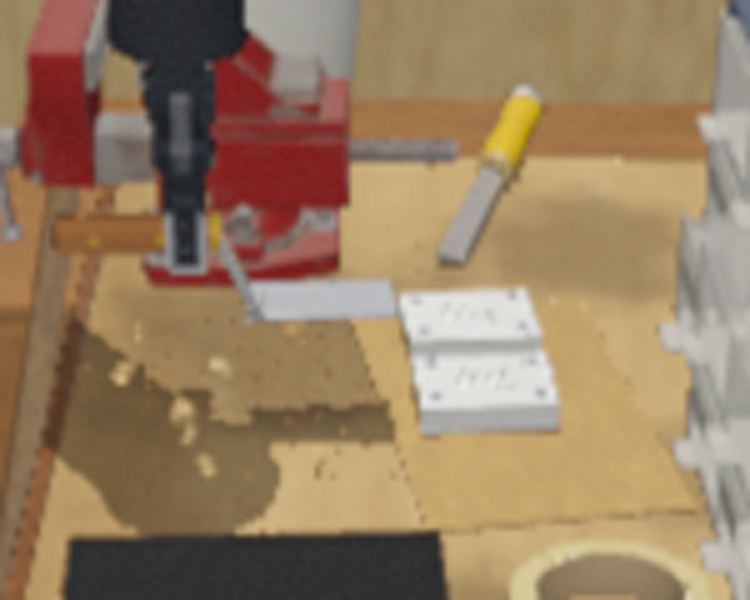

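View pics/t13.png

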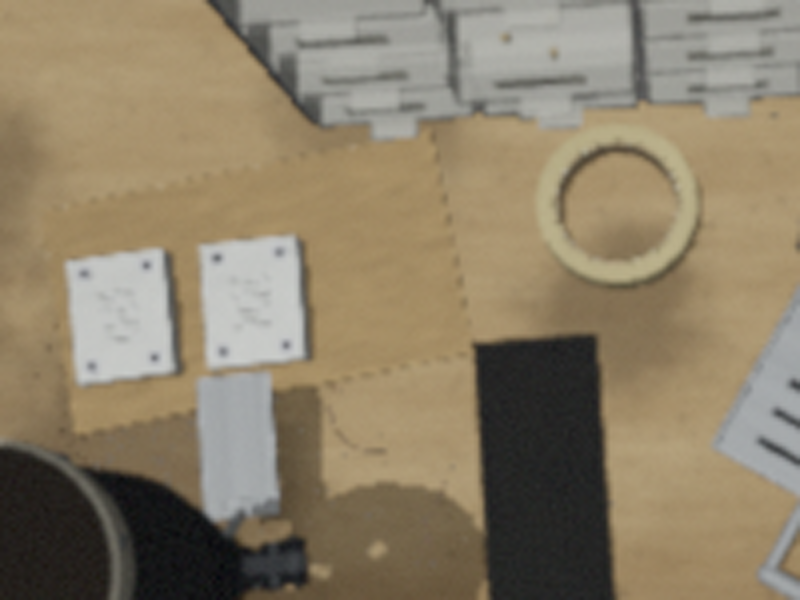

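```bash
python3 -m creep '[[0,1,-0.1,0],[0,2.4,-0.1,0],[0,3.8,-0.1,0],[0,5,-0.1,0],[0,6,-0.1,0],[0,6.5,-0.1,0],[0,6.5,-0.1,0],[0.5,6.5,-0.1,0],[1.1,6.5,-0.1,0],[1.7,6.5,-0.1,0],[2.3,6.5,-0.1,0],[2.9,6.5,-0.1,0],[3.5,6.5,-0.1,0],[3.5,6.5,-0.1,0]]' ;  python3 - <<'E'
from h import *
goto(*at(CV['B'],-.001),.0341,CV['B'][2])
im=grab_frame('side');zoom(im,200,100,350,220,5,'pics/s14.png')
im=grab_frame('top');zoom(im,110,120,310,270,4,'pics/t14.png')
E
```

```text
t: 23.32
eef_pos: [0.4527, 0.0644, 0.0354]
eef_rot: [0.707, -0.707, -0.027, 0.027]
ft_force: [0.0, 0.6, -0.6]
gripper_width: 0.0162
shift cm [5.76 0.14 0.05] turn -0.0 | now [0.4527 0.0644 0.0354] psi 0.0766 tiltY [ 0.001  0.    -1.   ] w 0.0162 F [ 0.   0.6 -0.6] t 23.32 q6 -2.07
```

View pics/s14.png

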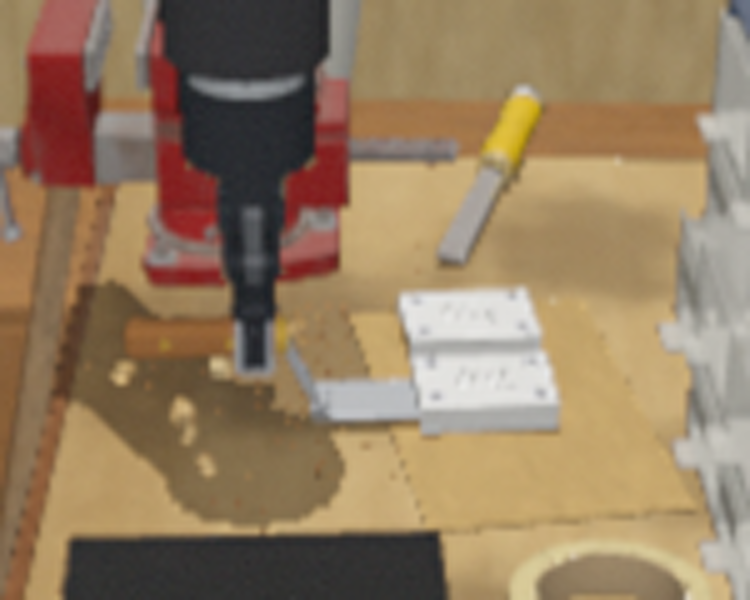

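View pics/t14.png

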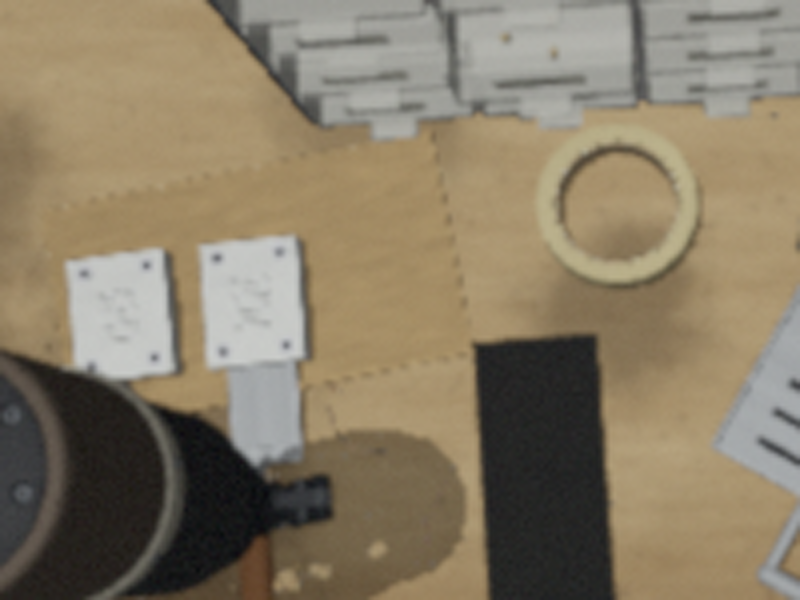

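```bash
python3 -m creep '[[0.5,0,0,0],[1.1,0,0,0],[1.7,0,0,0],[2.3,0,0,0],[2.9,0,0,0],[3.5,0,0,0],[4.1,0,0,0],[4.7,0,0,0],[5.2,0,0,0],[5.6,0,0,0],[5.7,0,0,0],[5.7,0,0,0]]' && python3 -m creep '[[0,-0.2,0,0],[0,-0.4,0,0],[0,-0.6,0,0],[0,-0.8,0,0],[0,-1,0,0],[0,-1.3,0,0],[0,-1.6,0,0],[0,-2,0,0],[0,-2.4,0,0],[0,-3,0,0],[0,-4,0,0],[0,-5.2,0,0],[0,-6.6,0,0],[0,-8,0,0],[0,-9.4,0,0],[0,-10.6,0,0],[0,-11.3,0,0],[0,-11.5,0,0],[0,-11.5,0,0]]';  python3 - <<'E'
from h import *
goto(*at(SH,-.03,0),.15,-.5365)
im=grab_frame('side');zoom(im,200,80,350,200,5,'pics/s15.png')
E
```

```text
t: 24.42
eef_pos: [0.5082, 0.0684, 0.0352]
eef_rot: [-0.707, 0.707, 0.027, -0.027]
ft_force: [-0.0, -0.2, -1.1]
gripper_width: 0.0162
t: 26.0
eef_pos: [0.5082, 0.0685, 0.151]
eef_rot: [0.707, -0.706, -0.027, 0.027]
ft_force: [0.2, -0.0, -3.2]
gripper_width: 0.0163
shift cm [-12.59   0.06 -36.86] turn 35.1 | now [0.5082 0.0685 0.151 ] psi 0.0766 tiltY [ 0.001  0.001 -1.   ] w 0.0163 F [ 0.2 -0.  -3.2] t 26.0 q6 -2.01
```

View pics/s15.png

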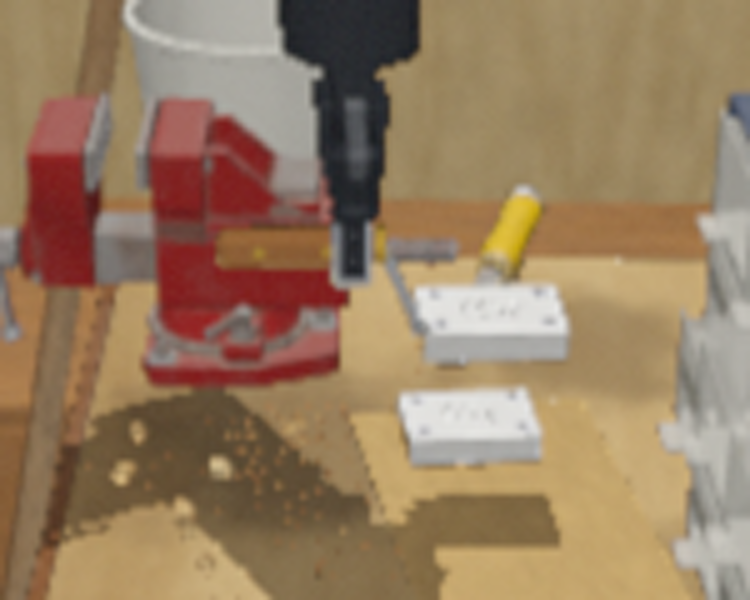

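```bash
python3 -m creep '[[-0.1,0,-0.4,0.3],[-0.4,0,-1.1,1],[-0.7,0,-2.1,2],[-1.1,0,-3.3,3.2],[-1.6,0,-4.6,4.4],[-2,0,-5.9,5.6],[-2.5,0,-7.2,6.8],[-2.9,0,-8.5,8],[-3.4,0,-9.8,9.2],[-3.8,0,-11.1,10.4],[-4.3,0,-12.4,11.6],[-4.7,0,-13.7,12.8],[-5.1,0,-15,14],[-5.6,0,-16.3,15.2],[-6,0,-17.6,16.4],[-6.4,0,-18.8,17.5],[-6.8,0,-19.8,18.5],[-7.1,0,-20.6,19.3],[-7.3,0,-21.1,19.8],[-7.4,0,-21.3,20]]';  python3 - <<'E'
from h import *
goto(*at(SH,-.03,0),.15,-.5365)
E
```

```text
t: 27.72
eef_pos: [0.4502, -0.1505, 0.1503]
eef_rot: [0.7, -0.7, 0.097, -0.097]
ft_force: [-0.9, 0.2, -2.5]
gripper_width: 0.0165
shift cm [  0.5    0.03 -16.29] turn 15.0 | now [ 0.4502 -0.1505  0.1503] psi -0.2742 tiltY [-0.  0. -1.] w 0.0165 F [-0.9  0.2 -2.5] t 27.72 q6 -1.94
```

```bash
python3 -m creep '[[0,0,-0.4,0.3],[0,0,-1.1,1],[0,0,-2.1,2],[0.1,0,-3.3,3.2],[0.1,0,-4.6,4.4],[0.1,0,-5.9,5.6],[0.2,0,-7.2,6.8],[0.2,0,-8.5,8],[0.3,0,-9.8,9.2],[0.3,0,-11.1,10.4],[0.4,0,-12.4,11.6],[0.4,0,-13.6,12.7],[0.5,0,-14.6,13.6],[0.5,0,-15.4,14.3],[0.5,0,-16,14.8],[0.5,0,-16.3,15],[0.5,0,-16.3,15]]';  python3 - <<'E'
from h import *
goto(*at(SH,-.03,0),.078,-.5365)
im=grab_frame('side');zoom(im,170,150,370,300,4,'pics/s16.png')
p,A,s=tool(); P=blade_pose(); print(((proj('side',cov_top(p[2]-.0216,P))-[170,150])*4+1.5).round().tolist())
E
```

```text
t: 29.13
eef_pos: [0.4113, -0.3084, 0.1502]
eef_rot: [0.682, -0.682, 0.187, -0.187]
ft_force: [-0.4, 0.2, -2.5]
gripper_width: 0.0166
shift cm [-0.03  7.22 -0.04] turn 0.1 | now [ 0.4113 -0.3084  0.1502] psi -0.535 tiltY [-0.  0. -1.] w 0.0166 F [-0.4  0.2 -2.5] t 29.13 q6 -1.84
[[424.0, 296.0], [360.0, 355.0], [229.0, 308.0], [297.0, 253.0]]
```

View pics/s16.png

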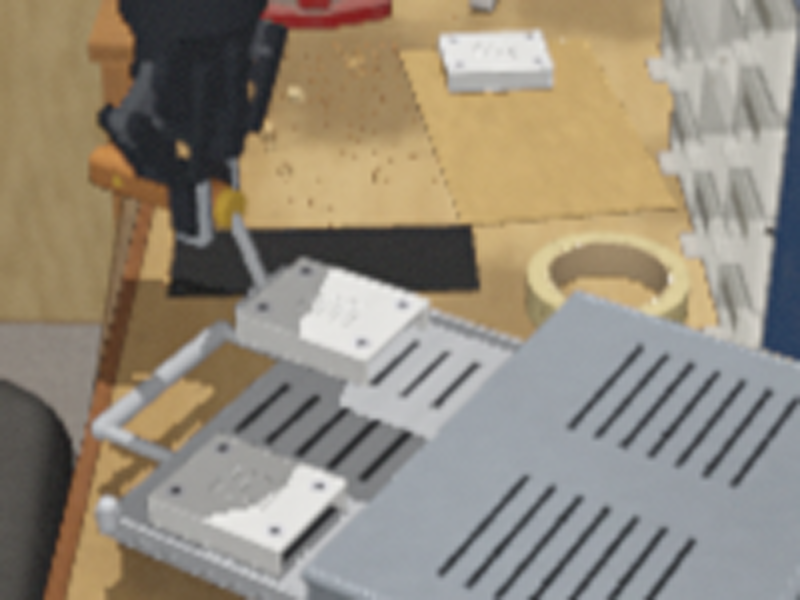

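```bash
python3 -m creep '[[0,0.5,0,0],[0,1.3,0,0],[0,2.3,0,0],[0,3.3,0,0],[0,4.3,0,0],[0,5,0,0],[0,5.6,0,0],[0,6,0,0],[0,6.3,0,0],[0,6.6,0,0],[0,6.9,0,0],[0,7.2,0,0],[0,7.2,0,0]]';  python3 - <<'E'
from h import *
goto(*at(SH,-.03,0),.078,-.5365)
im=grab_frame('side');zoom(im,170,150,370,300,4,'pics/s17.png')
E
```

```text
t: 30.27
eef_pos: [0.4114, -0.3079, 0.078]
eef_rot: [0.682, -0.682, 0.187, -0.187]
ft_force: [0.3, 0.0, -0.5]
gripper_width: 0.0164
shift cm [-0.01 -0.   -0.09] turn 0.1 | now [ 0.4114 -0.3079  0.078 ] psi -0.5343 tiltY [-0.  0. -1.] w 0.0164 F [ 0.3  0.  -0.5] t 30.27 q6 -1.84
```

View pics/s17.png

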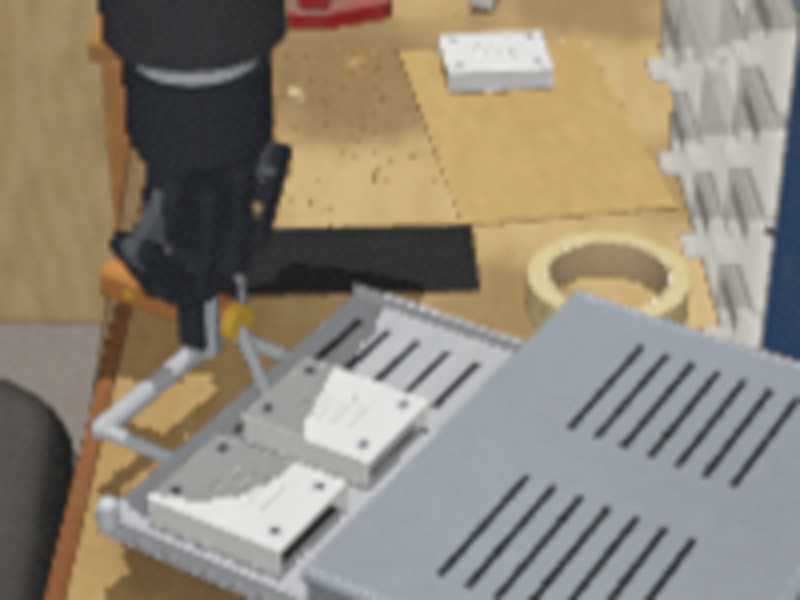

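```bash
python3 -m creep '[[-0.3,0,0,0],[-0.8,0,0,0],[-1.5,0,0,0],[-2.3,0,0,0],[-3.1,0,0,0],[-3.9,0,0,0],[-4.7,0,0,0],[-5.5,0,0,0],[-6.3,0,0,0],[-7.1,0,0,0],[-7.9,0,0,0],[-8.7,0,0,0],[-9.3,0,0,0],[-9.6,0,0,0],[-9.6,0,0,0]]';  python3 - <<'E'
from h import *
goto(*at(SH,-.126,0),.078,-.5365)
im=grab_frame('side');zoom(im,170,150,370,300,4,'pics/s18.png')
E
```

```text
t: 31.57
eef_pos: [0.3284, -0.2588, 0.0784]
eef_rot: [0.682, -0.682, 0.187, -0.187]
ft_force: [0.2, 0.2, -0.4]
gripper_width: 0.0167
shift cm [ 0.04  0.04 -0.07] turn 0.1 | now [ 0.3284 -0.2588  0.0784] psi -0.534 tiltY [ 0.  0. -1.] w 0.0167 F [ 0.2  0.2 -0.4] t 31.57 q6 -1.91
```

View pics/s18.png

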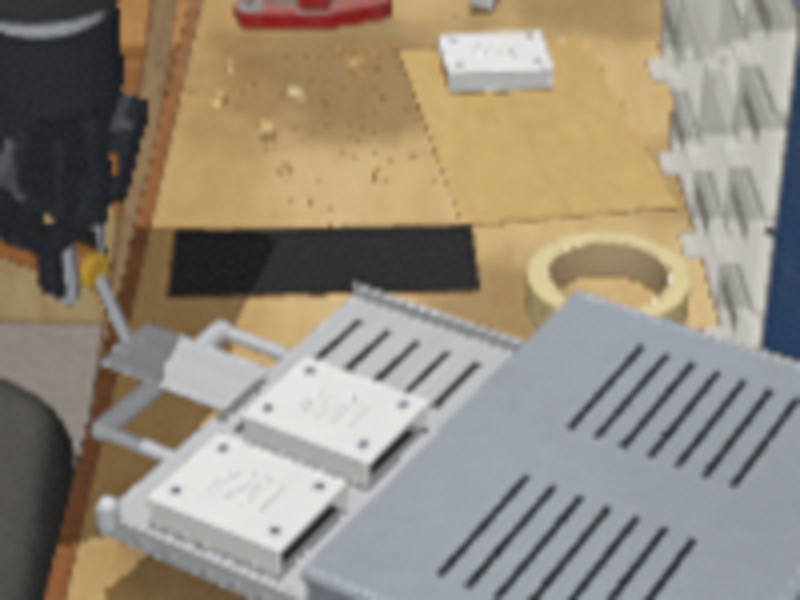

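```bash
python3 - <<'E'
from h import *
goto(.43,-.12,.15,-.2)
goto(*at(CV['A'],-.095),.10,CV['A'][2])
E
python3 -m creep '[[-0.4,0,0,0],[-0.4,-1,0,0],[-0.4,-3,0,0],[-0.4,-5,0,0],[-0.4,-7,0,0],[-0.4,-7.2,0,0]]'
```

```text
shift cm [ 1.63 -7.15 17.11] turn -19.1 | now [ 0.3289 -0.259   0.0785] psi -0.5339 tiltY [ 0. -0. -1.] w 0.0165 F [-0.1  0.8 -0.8] t 31.62 q6 -1.91
shift cm [-13.4   -2.16  38.56] turn -36.7 | now [ 0.3289 -0.259   0.0785] psi -0.5339 tiltY [ 0. -0. -1.] w 0.0165 F [-0.1  0.8 -0.8] t 31.62 q6 -1.91
t: 32.12
eef_pos: [0.3274, -0.2578, 0.1535]
eef_rot: [-0.682, 0.682, -0.185, 0.188]
ft_force: [1.5, -0.2, -1.0]
gripper_width: 0.0163
```

```bash
python3 -m creep '[[0.4,0,2,-2],[1,0,4.5,-4],[1.6,0,7,-7],[2,0,10,-10],[2.2,0,13,-13],[2.2,0,16,-16],[1.5,0,18.5,-19],[0,0,20.8,-21],[-1.5,0.5,23.2,-23],[-3.2,1,25.6,-25],[-5,1.6,27.8,-27],[-6.8,2.2,30,-29],[-8.4,3,32,-31],[-9.8,3.8,34,-33],[-11,4.4,35.7,-34.6],[-12,5,37.2,-35.8],[-12.7,5,38.2,-36.6],[-13,5,38.6,-36.7],[-13,5,38.6,-36.7]]';  python3 - <<'E'
from h import *
goto(*at(CV['A'],-.095),.0341,CV['A'][2])
im=grab_frame('side');zoom(im,200,100,350,220,5,'pics/s19.png')
im=grab_frame('top');cv2.imwrite('pics/t19f.png',im[:,:,::-1]);zoom(im,110,120,310,270,4,'pics/t19.png');zoom(im,270,120,420,300,4,'pics/t19b.png')
E
```

```text
t: 33.7
eef_pos: [0.4102, 0.142, 0.1003]
eef_rot: [-0.706, 0.706, 0.038, -0.038]
ft_force: [0.3, -0.2, -1.8]
gripper_width: 0.0167
shift cm [-0.05  6.62 -0.08] turn 0.1 | now [0.4102 0.142  0.1003] psi 0.1072 tiltY [-0. -0. -1.] w 0.0167 F [ 0.3 -0.2 -1.8] t 33.7 q6 -2.25
```

View pics/s19.png

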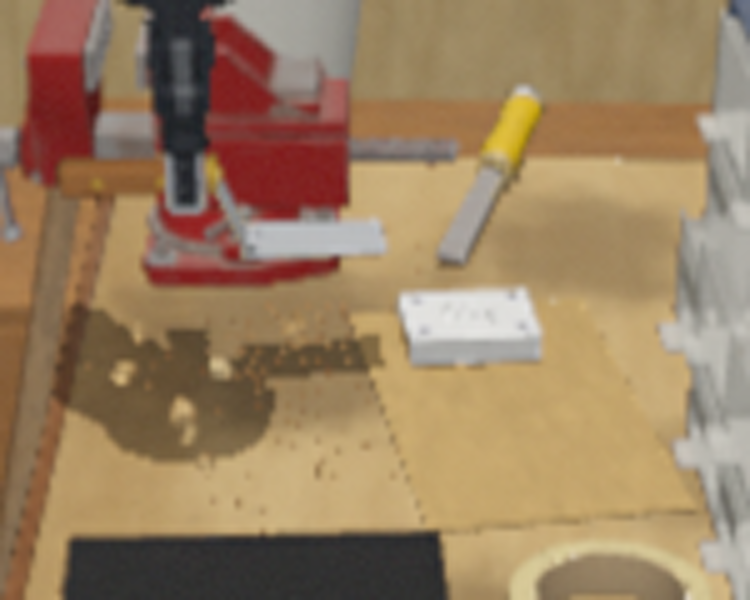

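View pics/t19.png

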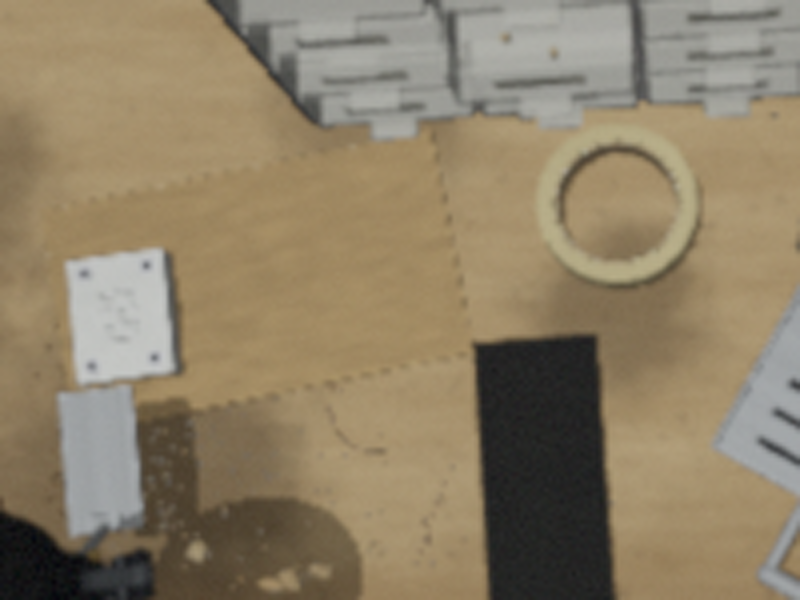

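View pics/t19b.png

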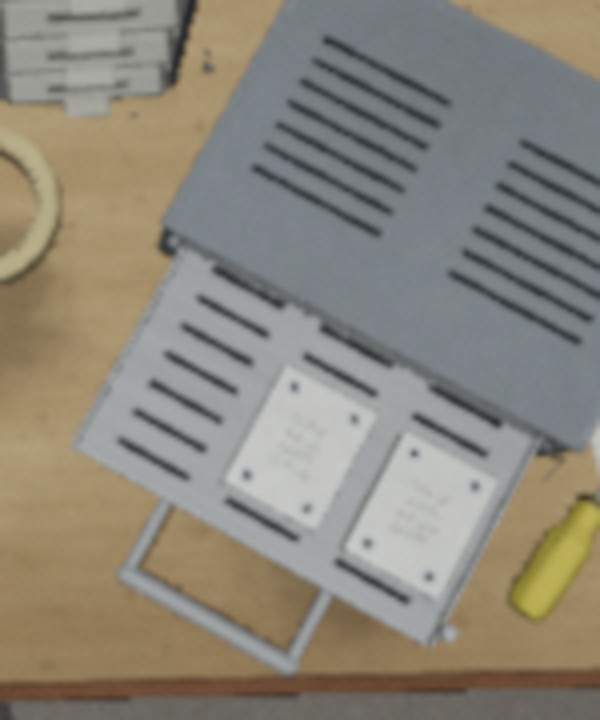

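```bash
python3 -m creep '[[0,1,-0.1,0],[0,2.4,-0.1,0],[0,3.8,-0.1,0],[0,5,-0.1,0],[0,6,-0.1,0],[0,6.5,-0.1,0],[0,6.5,-0.1,0],[0.5,6.5,-0.1,0],[1.1,6.5,-0.1,0],[1.7,6.5,-0.1,0],[2.3,6.5,-0.1,0],[2.9,6.5,-0.1,0],[3.5,6.5,-0.1,0],[3.5,6.5,-0.1,0]]' ;  python3 - <<'E'
from h import *
goto(*at(CV['A'],-.001),.0341,CV['A'][2])
im=grab_frame('side');zoom(im,200,100,350,220,5,'pics/s20.png')
im=grab_frame('top');zoom(im,110,120,310,270,4,'pics/t20.png')
E
```

```text
t: 34.97
eef_pos: [0.4465, 0.1445, 0.0354]
eef_rot: [0.706, -0.706, -0.038, 0.037]
ft_force: [0.3, -0.3, -0.4]
gripper_width: 0.0164
shift cm [5.72 0.14 0.04] turn 0.0 | now [0.4465 0.1445 0.0354] psi 0.1062 tiltY [ 0.001  0.    -1.   ] w 0.0164 F [ 0.3 -0.3 -0.4] t 34.97 q6 -2.2
```

View pics/s20.png

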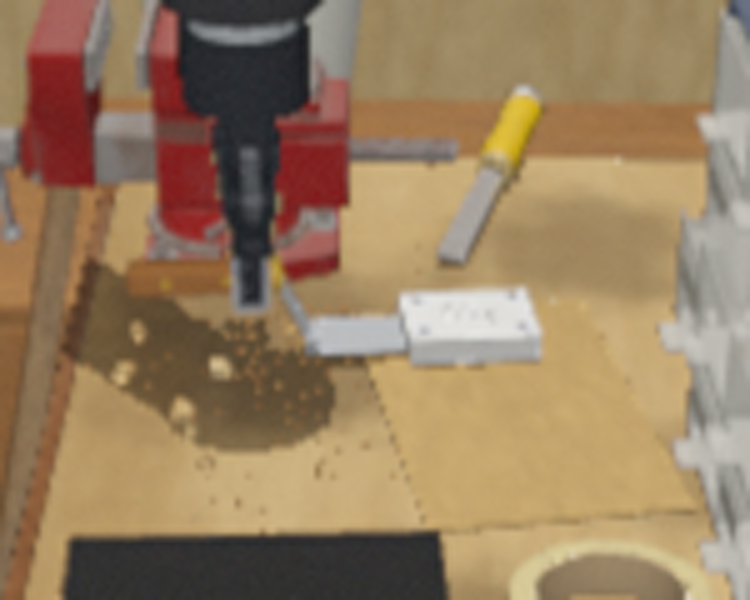

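View pics/t20.png

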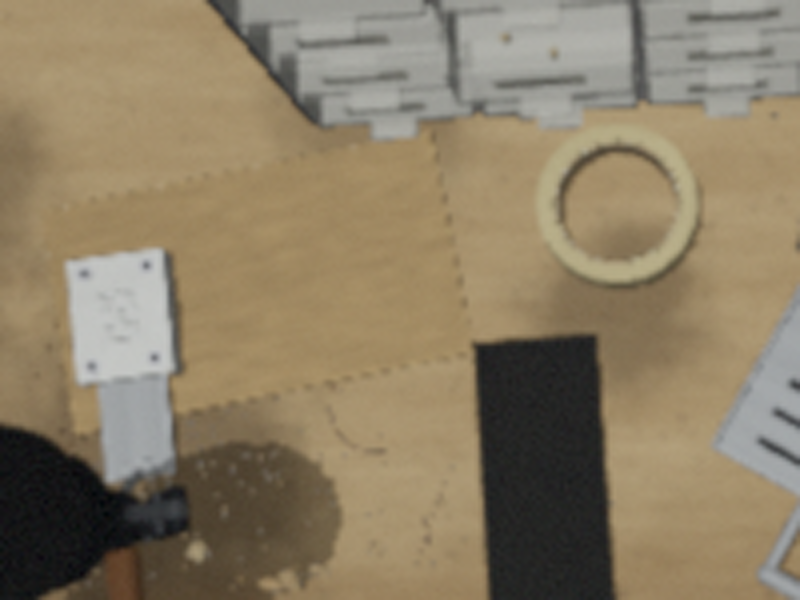

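```bash
python3 -m creep '[[0.5,0,0,0],[1.1,0,0,0],[1.7,0,0,0],[2.3,0,0,0],[2.9,0,0,0],[3.5,0,0,0],[4.1,0,0,0],[4.7,0,0,0],[5.2,0,0,0],[5.6,0,0,0],[5.7,0,0,0],[5.7,0,0,0]]' && python3 -m creep '[[0,-0.2,0,0],[0,-0.4,0,0],[0,-0.6,0,0],[0,-0.8,0,0],[0,-1,0,0],[0,-1.3,0,0],[0,-1.6,0,0],[0,-2,0,0],[0,-2.4,0,0],[0,-3,0,0],[0,-4,0,0],[0,-5.2,0,0],[0,-6.6,0,0],[0,-8,0,0],[0,-9.4,0,0],[0,-10.6,0,0],[0,-11.3,0,0],[0,-11.5,0,0],[0,-11.5,0,0]]';  python3 - <<'E'
from h import *
goto(*at(SH,-.03,.078),.15,-.5365)
im=grab_frame('side');zoom(im,200,80,350,200,5,'pics/s21.png')
E
```

```text
t: 36.07
eef_pos: [0.5019, 0.1501, 0.0352]
eef_rot: [-0.706, 0.706, 0.037, -0.037]
ft_force: [0.6, -0.5, -0.7]
gripper_width: 0.0162
t: 37.65
eef_pos: [0.5018, 0.1503, 0.151]
eef_rot: [0.706, -0.706, -0.038, 0.037]
ft_force: [0.6, 0.4, -1.6]
gripper_width: 0.0167
shift cm [ -9.24   0.06 -38.42] turn 36.8 | now [0.5018 0.1503 0.151 ] psi 0.1062 tiltY [ 0.001  0.001 -1.   ] w 0.0167 F [ 0.6  0.4 -1.6] t 37.65 q6 -2.13
```

View pics/s21.png

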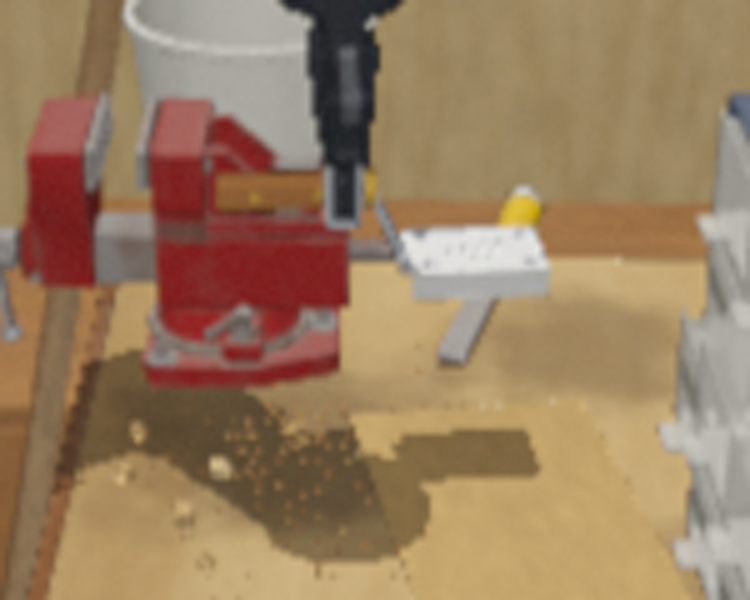

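```bash
python3 -m creep '[[-0.1,0,-0.4,0.3],[-0.3,0,-1.1,1],[-0.5,0,-2.1,2],[-0.8,0,-3.3,3.2],[-1.1,0,-4.6,4.4],[-1.4,0,-5.9,5.6],[-1.7,0,-7.2,6.8],[-2,0,-8.5,8],[-2.3,0,-9.8,9.2],[-2.6,0,-11.1,10.4],[-2.9,0,-12.4,11.6],[-3.2,0,-13.7,12.8],[-3.6,0,-15,14],[-3.9,0,-16.3,15.2],[-4.2,0,-17.6,16.4],[-4.5,0,-18.8,17.5],[-4.7,0,-19.8,18.5],[-4.9,0,-20.6,19.3],[-5,0,-21.1,19.8],[-5.1,0,-21.3,20]]';  python3 - <<'E'
from h import *
goto(*at(SH,-.03,.075),.15,-.5365)
E
```

```text
t: 39.37
eef_pos: [0.4735, -0.0679, 0.1503]
eef_rot: [-0.702, 0.702, -0.086, 0.086]
ft_force: [0.1, 0.5, -1.6]
gripper_width: 0.0163
shift cm [  1.9    0.03 -17.69] turn 16.7 | now [ 0.4735 -0.0679  0.1503] psi -0.2443 tiltY [-0. -0. -1.] w 0.0163 F [ 0.1  0.5 -1.6] t 39.37 q6 -2.09
```

```bash
python3 -m creep '[[0,0,-0.4,0.3],[0.1,0,-1.1,1],[0.2,0,-2.1,2],[0.3,0,-3.3,3.2],[0.5,0,-4.6,4.5],[0.6,0,-5.9,5.8],[0.8,0,-7.2,7],[0.9,0,-8.5,8.2],[1.1,0,-9.8,9.4],[1.2,0,-11.1,10.7],[1.3,0,-12.4,12],[1.5,0,-13.7,13.2],[1.6,0,-15,14.4],[1.7,0,-16,15.3],[1.8,0,-16.8,16],[1.9,0,-17.4,16.5],[1.9,0,-17.7,16.7],[1.9,0,-17.7,16.7]]';  python3 - <<'E'
from h import *
goto(*at(SH,-.03,.075),.078,-.5365)
im=grab_frame('side');zoom(im,170,150,370,300,4,'pics/s22.png')
p,A,s=tool(); P=blade_pose(); print(((proj('side',cov_top(p[2]-.0216,P))-[170,150])*4+1.5).round().tolist())
E
```

```text
t: 40.87
eef_pos: [0.4493, -0.2439, 0.1502]
eef_rot: [-0.682, 0.682, -0.187, 0.187]
ft_force: [0.2, 0.3, -1.4]
gripper_width: 0.0164
shift cm [ 0.    7.22 -0.03] turn 0.1 | now [ 0.4493 -0.2439  0.1502] psi -0.5349 tiltY [-0.  0. -1.] w 0.0164 F [ 0.2  0.3 -1.4] t 40.87 q6 -1.99
[[494.0, 231.0], [436.0, 284.0], [310.0, 242.0], [370.0, 192.0]]
```

View pics/s22.png

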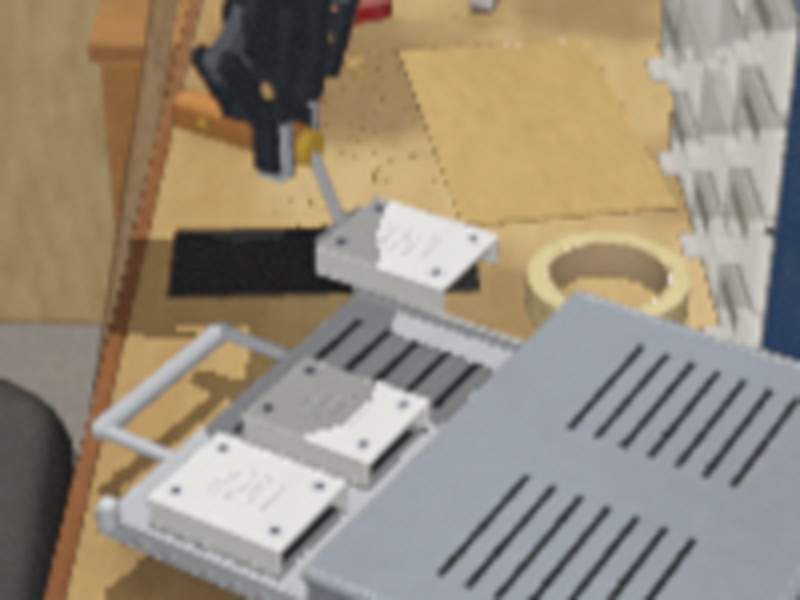

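```bash
python3 -m creep '[[0,0.5,0,0],[0,1.3,0,0],[0,2.3,0,0],[0,3.3,0,0],[0,4.3,0,0],[0,5,0,0],[0,5.6,0,0],[0,6,0,0],[0,6.3,0,0],[0,6.6,0,0],[0,6.9,0,0],[0,7.2,0,0],[0,7.2,0,0]]';  python3 - <<'E'
from h import *
goto(*at(SH,-.03,.075),.078,-.5365)
im=grab_frame('side');zoom(im,170,150,370,300,4,'pics/s23.png')
E
```

```text
t: 42.0
eef_pos: [0.4493, -0.2434, 0.078]
eef_rot: [0.682, -0.682, 0.187, -0.187]
ft_force: [-0.4, -0.6, -0.2]
gripper_width: 0.0161
shift cm [ 0.02 -0.   -0.07] turn 0.1 | now [ 0.4493 -0.2434  0.078 ] psi -0.5343 tiltY [-0.  0. -1.] w 0.0161 F [-0.4 -0.6 -0.2] t 42.0 q6 -1.99
```

View pics/s23.png

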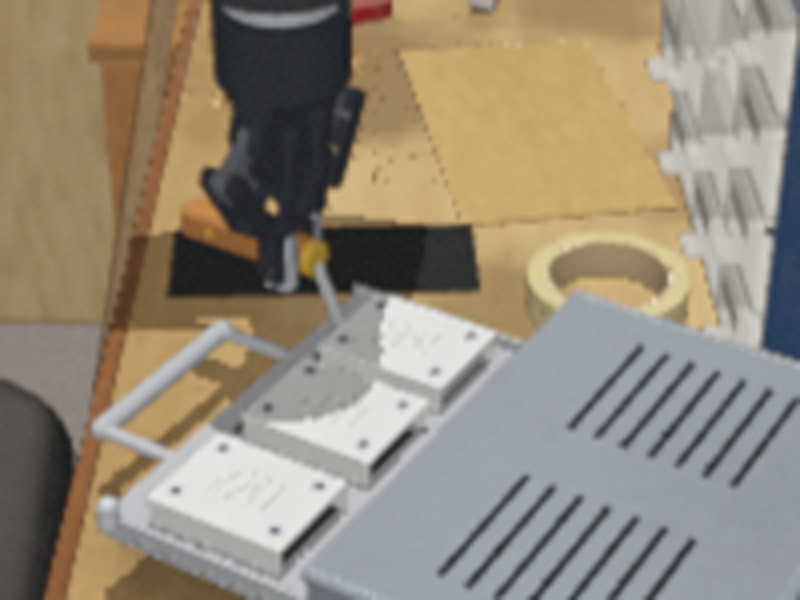

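```bash
python3 -m creep '[[-0.3,0,0,0],[-0.8,0,0,0],[-1.5,0,0,0],[-2.3,0,0,0],[-3.1,0,0,0],[-3.9,0,0,0],[-4.7,0,0,0],[-5.5,0,0,0],[-6.3,0,0,0],[-7.1,0,0,0],[-7.9,0,0,0],[-8.7,0,0,0],[-9.3,0,0,0],[-9.8,0,0,0],[-9.8,0,0,0]]';  python3 - <<'E'
from h import *
goto(*at(SH,-.128,.075),.078,-.5365)
im=grab_frame('side');zoom(im,170,150,370,300,4,'pics/s24.png')
M=(.4599,-.1067,.0512)
goto(.4403,-.0941,.15,.03)
E
```

```text
t: 43.3
eef_pos: [0.3642, -0.1932, 0.0783]
eef_rot: [0.682, -0.682, 0.187, -0.186]
ft_force: [0.3, 0.1, -0.8]
gripper_width: 0.0167
shift cm [ 0.11  0.03 -0.04] turn 0.1 | now [ 0.3642 -0.1932  0.0783] psi -0.534 tiltY [-0.  0. -1.] w 0.0167 F [ 0.3  0.1 -0.8] t 43.3 q6 -2.1
shift cm [ 1.44 -7.16 12.38] turn -32.3 | now [ 0.3649 -0.1934  0.0784] psi -0.5338 tiltY [ 0.  0. -1.] w 0.0168 F [ 0.5  0.1 -1.3] t 43.35 q6 -2.1
```

View pics/s24.png

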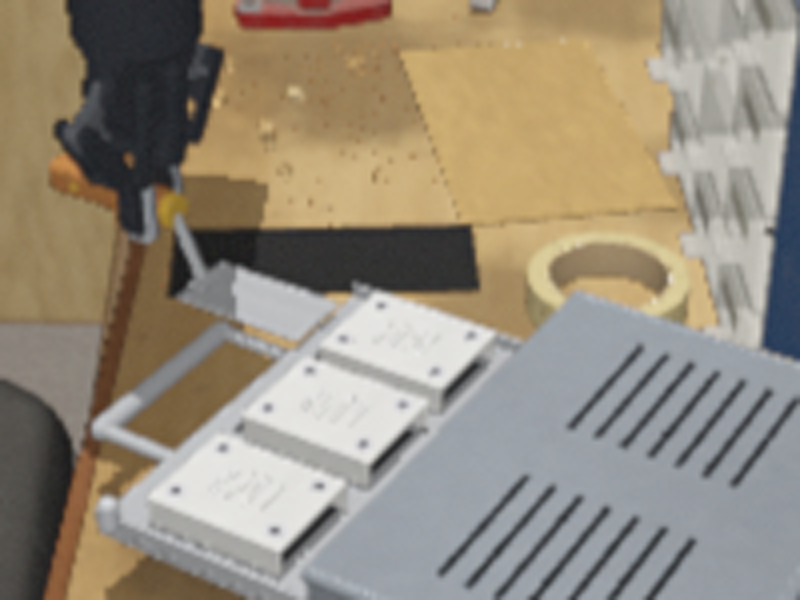

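```bash
python3 -m creep '[[0,-1.5,0,0],[0,-4,0,0],[0,-6,0,0],[0,-7,0,0],[0,-7,0,0]]'; python3 - <<'E'
from h import *
M=(.4599,-.1067,.0512)
goto(*at(M,.0525),.06,.0512)
E
```

```text
t: 43.77
eef_pos: [0.3672, -0.1939, 0.1506]
eef_rot: [0.682, -0.682, 0.185, -0.188]
ft_force: [0.9, -0.1, -1.2]
gripper_width: 0.0164
shift cm [ 1.73  9.09 11.09] turn -33.5 | now [ 0.3672 -0.1939  0.1506] psi -0.5338 tiltY [ 0.005 -0.001 -1.   ] w 0.0164 F [ 0.9 -0.1 -1.2] t 43.77 q6 -2.1
```

```bash
python3 -m creep '[[0.5,0,2,-4],[1,0,4,-8],[1.5,0,6,-13],[1.7,0,8,-18],[1.7,0,9.5,-23],[1.7,0,10.6,-28],[1.7,0,11.1,-32],[1.7,0,11.1,-33.5],[1.7,1.5,11.1,-33.5],[1.7,3.5,11.1,-33.5],[1.7,5.5,11.1,-33.5],[1.7,7.5,11.1,-33.5],[1.7,9,11.1,-33.5],[1.7,9,11.1,-33.5]]';  python3 - <<'E'
from h import *
M=(.4599,-.1067,.0512)
goto(*at(M,.0525),.030,.0512)
im=grab_frame('side');zoom(im,170,120,370,270,4,'pics/s25.png')
im=grab_frame('top');zoom(im,150,150,350,300,4,'pics/t25.png')
E
```

```text
t: 44.93
eef_pos: [0.4339, -0.107, 0.0549]
eef_rot: [-0.707, 0.707, 0.015, -0.02]
ft_force: [-0.6, 0.2, -1.2]
gripper_width: 0.0161
shift cm [ 0.52  2.49 -0.05] turn -0.1 | now [ 0.4339 -0.107   0.0549] psi 0.0496 tiltY [-0.006 -0.001 -1.   ] w 0.0161 F [-0.6  0.2 -1.2] t 44.93 q6 -1.72
```

View pics/s25.png

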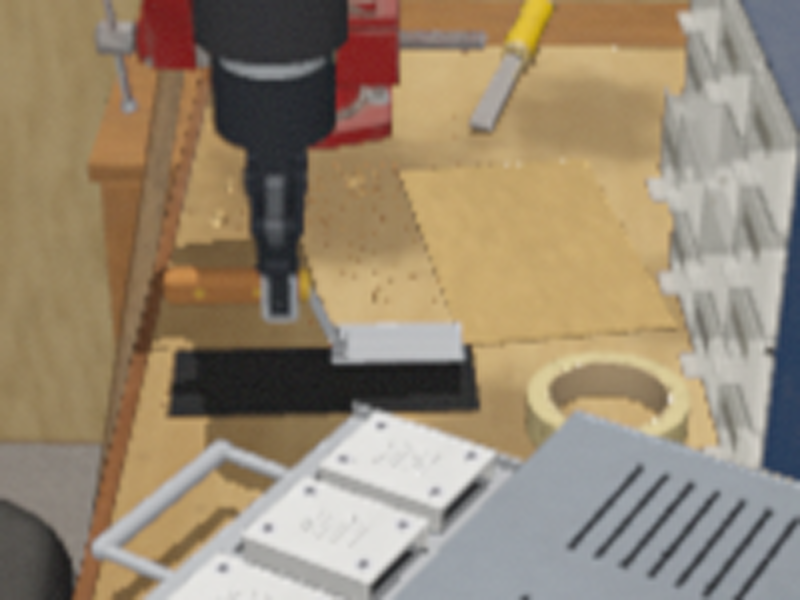

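View pics/t25.png

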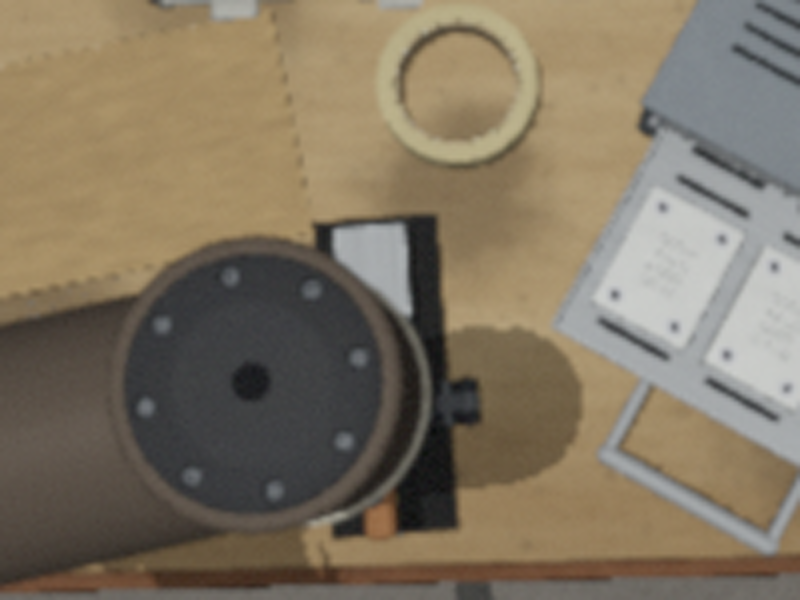

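```bash
python3 -m creep '[[0.5,0,0,0],[0.5,0.5,0,0],[0.5,1,0,0],[0.5,1.4,0,0],[0.5,1.4,0,0],[0.5,1.4,0,0]]';  python3 - <<'E'
from h import *
M=(.4599,-.1067,.0512)
goto(*at(M,.0525),.030,.0512)
E
```

```text
t: 45.53
eef_pos: [0.4409, -0.1065, 0.0441]
eef_rot: [-0.707, 0.707, 0.018, -0.018]
ft_force: [0.3, 0.2, -1.6]
gripper_width: 0.0167
shift cm [-0.21  1.41 -0.07] turn -0.0 | now [ 0.4409 -0.1065  0.0441] psi 0.0505 tiltY [-0.001 -0.    -1.   ] w 0.0167 F [ 0.3  0.2 -1.6] t 45.53 q6 -1.72
```

```bash
python3 -m creep '[[-0.2,0.4,0,0],[-0.2,0.8,0,0],[-0.2,1.1,0,0],[-0.2,1.3,0,0],[-0.2,1.4,0,0],[-0.2,1.4,0,0],[-0.2,1.4,0,0]]';  python3 - <<'E'
from h import *
M=(.4599,-.1067,.0512)
goto(*at(M,.0525),.030,.0512)
E
```

```text
t: 46.12
eef_pos: [0.4394, -0.1065, 0.0303]
eef_rot: [-0.707, 0.707, 0.018, -0.018]
ft_force: [1.2, 0.4, -1.8]
gripper_width: 0.0163
shift cm [-0.05  0.03 -0.07] turn -0.0 | now [ 0.4394 -0.1065  0.0303] psi 0.0505 tiltY [ 0. -0. -1.] w 0.0163 F [ 1.2  0.4 -1.8] t 46.12 q6 -1.72
```

```bash
python3 -m creep '[[0,0.05,0,0],[0,0.05,0,0]]' && python3 -m creep '[[0,0,0,0],[0,0,0,0],[0,0,0,0],[0,0,0,0],[0,0,0,0],[0,-1,0,0],[0,-3,0,0],[0,-6,0,0],[0,-9,0,0],[0,-12,0,0],[0,-15,0,0],[0,-17,0,0],[0,-17,0,0]]' 5; python3 - <<'E'
from h import *
goto(*box2w(-.2873,0),.17,1.034)
im=grab_frame('side');zoom(im,170,120,370,270,4,'pics/s26.png')
E
```

```text
t: 46.28
eef_pos: [0.4393, -0.1065, 0.0302]
eef_rot: [-0.707, 0.707, 0.018, -0.018]
ft_force: [-3.4, 1.3, 5.7]
gripper_width: 0.0162
t: 47.37
eef_pos: [0.4417, -0.1065, 0.2044]
eef_rot: [0.707, -0.707, -0.021, 0.015]
ft_force: [0.7, 0.0, 0.5]
gripper_width: 0.05
shift cm [ -7.23   3.38 -18.02] turn -56.3 | now [ 0.4417 -0.1065  0.2044] psi 0.0512 tiltY [ 0.008  0.    -1.   ] w 0.05 F [0.7 0.  0.5] t 47.37 q6 -1.72
```

View pics/s26.png

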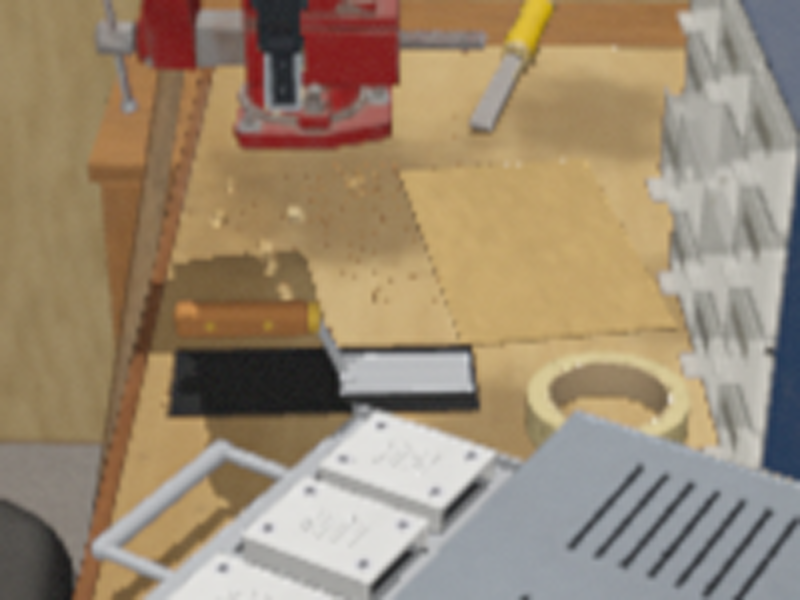

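```bash
python3 -m creep '[[-1.5,0,-4,-7],[-3,0,-8,-14],[-4.5,0,-12,-21],[-6,0,-15,-28],[-7,0,-18,-35],[-7.2,0,-18,-42],[-7.2,1,-18,-49],[-7.2,2,-18,-56.3],[-7.2,3.5,-18,-56.3],[-7.2,3.5,-18,-56.3],[-7.2,3.5,-18,-56.3]]' 4; python3 - <<'E'
from h import *
goto(*box2w(-.2873,0),.019,1.034)
im=grab_frame('side');zoom(im,150,150,350,300,4,'pics/s27.png')
im=grab_frame('top');cv2.imwrite('pics/t27f.png',im[:,:,::-1]);zoom(im,190,170,340,280,5,'pics/t27.png')
E
```

```text
t: 48.33
eef_pos: [0.3755, -0.2897, 0.1636]
eef_rot: [0.616, -0.615, -0.347, 0.349]
ft_force: [0.5, 0.1, 0.8]
gripper_width: 0.0401
shift cm [ 0.15 14.46 -0.37] turn -0.2 | now [ 0.3755 -0.2897  0.1636] psi 1.0299 tiltY [-0.003  0.001 -1.   ] w 0.0401 F [0.5 0.1 0.8] t 48.33 q6 -0.3
```

View pics/s27.png

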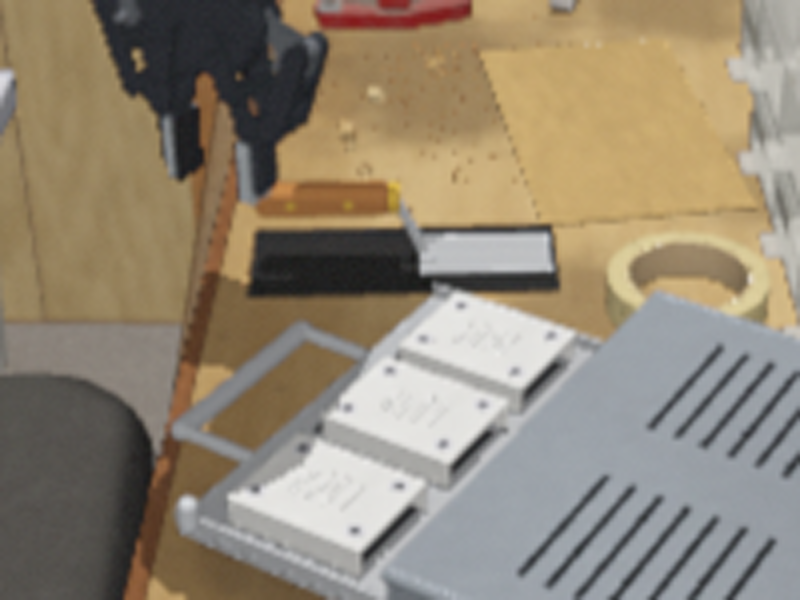

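View pics/t27f.png

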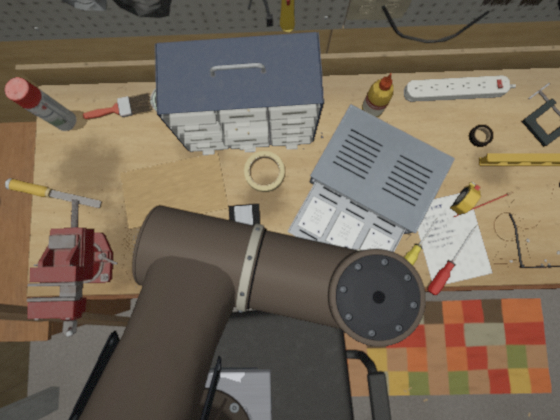

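```bash
python3 -m creep '[[0.1,1,-0.4,0],[0.1,3,-0.4,0],[0.1,5,-0.4,0],[0.1,7,-0.4,0],[0.1,9,-0.4,0],[0.1,11,-0.4,0],[0.1,12.5,-0.4,0],[0.1,13.5,-0.4,0],[0.1,14.3,-0.4,0],[0.1,14.3,-0.4,0],[0.1,14.3,-0.4,0]]' 4; python3 - <<'E'
from h import *
goto(*box2w(-.2873,0),.019,1.034)
im=grab_frame('side');zoom(im,150,150,350,300,4,'pics/s28.png')
E
```

```text
t: 49.35
eef_pos: [0.3806, -0.2911, 0.0217]
eef_rot: [0.615, -0.615, -0.349, 0.349]
ft_force: [0.4, -0.0, -0.2]
gripper_width: 0.0398
shift cm [-0.01  0.27  0.18] turn -0.1 | now [ 0.3806 -0.2911  0.0217] psi 1.0328 tiltY [-0.  0. -1.] w 0.0398 F [ 0.4 -0.  -0.2] t 49.35 q6 -0.3
```

View pics/s28.png

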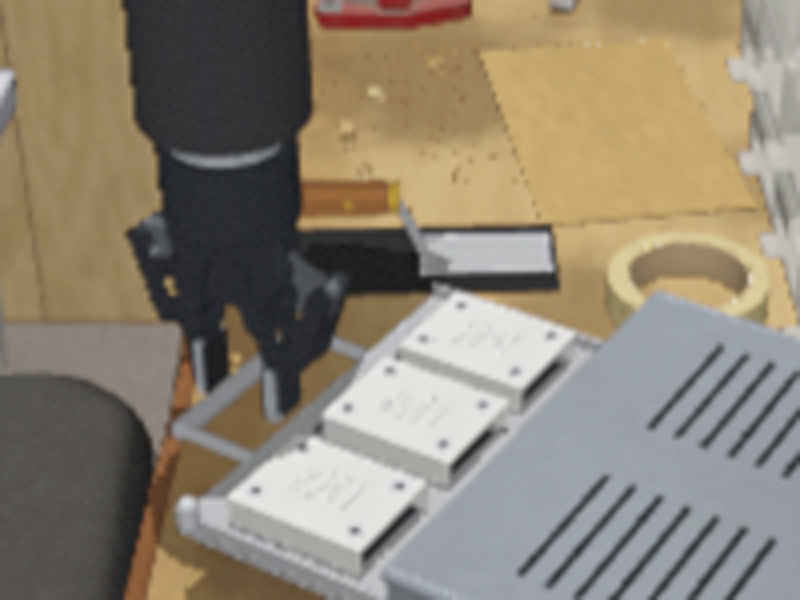

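```bash
python3 -m creep '[[0,0.2,0.1,0],[0,0.2,0.2,0],[0,0.2,0.2,0],[0,0.2,0.2,0],[0,0.2,0.2,0],[0,0.2,0.2,0],[0,0.2,0.2,0]]' 0 40 && python3 -m creep '[[0,0,-0.1,0],[0,0,-0.3,0],[0,0,-0.6,0],[0,0,-1,0],[0,0,-1.5,0],[0,0,-2.1,0],[0,0,-2.8,0],[0,0,-3.5,0],[0,0,-4.2,0],[0,0,-4.9,0],[0,0,-5.6,0],[0,0,-6.3,0],[0,0,-7,0],[0,0,-7.7,0],[0,0,-8.4,0],[0,0,-9,0],[0,0,-9.5,0],[0,0,-9.8,0],[0,0,-10,0],[0,0,-10,0]]'; python3 - <<'E'
from h import *
goto(*box2w(-.1473,0),.019,1.034)
im=grab_frame('side');zoom(im,150,150,350,300,4,'pics/s29.png')
E
```

```text
t: 49.98
eef_pos: [0.379, -0.2903, 0.0203]
eef_rot: [-0.615, 0.615, 0.349, -0.349]
ft_force: [-0.5, 1.1, 6.0]
gripper_width: 0.0105
t: 51.65
eef_pos: [0.4653, -0.3419, 0.0203]
eef_rot: [-0.614, 0.615, 0.349, -0.349]
ft_force: [0.8, -2.1, 4.4]
gripper_width: 0.0104
shift cm [ 0.03  0.14 -3.93] turn -0.0 | now [ 0.4653 -0.3419  0.0203] psi 1.0333 tiltY [ 0.001 -0.001 -1.   ] w 0.0104 F [ 0.8 -2.1  4.4] t 51.65 q6 -0.24
```

View pics/s29.png

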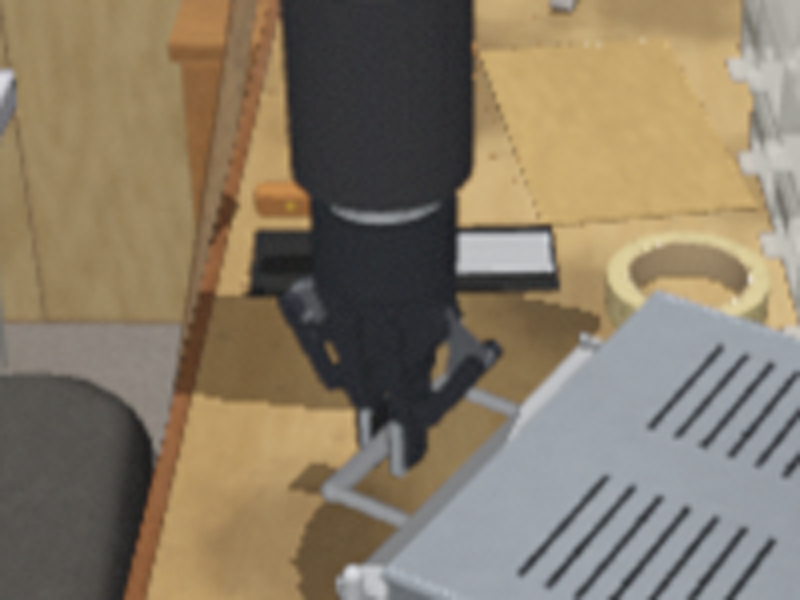

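```bash
python3 -m creep '[[0,0,0,0],[0,0,0,0],[0,0,0,0],[0,0,0,0],[0,-2,0,0],[0,-5,0,0],[0,-7,0,0],[0,-7,0,0]]' 4 && python3 -m creep '[[0,0,2,0],[0,0,4,0],[0,0,4.5,0],[0,0,4.5,0],[0,0,4.5,0],[0,2,4.5,0],[0,4,4.5,0],[0,6,4.5,0],[0,7.2,4.5,0],[0,7.2,4.5,0],[0,7.2,4.5,0]]' 0 40; python3 - <<'E'
from h import *
goto(*box2w(-.1675,0),.015,1.034)
im=grab_frame('side');zoom(im,150,150,350,300,4,'pics/s30.png')
E
```

```text
t: 52.37
eef_pos: [0.4669, -0.3424, 0.0941]
eef_rot: [-0.613, 0.617, 0.351, -0.348]
ft_force: [0.7, 0.9, 0.9]
gripper_width: 0.0398
t: 53.28
eef_pos: [0.4262, -0.3185, 0.0171]
eef_rot: [0.615, -0.614, -0.349, 0.35]
ft_force: [0.2, -0.0, 0.3]
gripper_width: -0.0
shift cm [ 0.03  0.2  -6.48] turn -0.0 | now [ 0.4262 -0.3185  0.0171] psi 1.0333 tiltY [-0.002  0.    -1.   ] w -0.0 F [ 0.2 -0.   0.3] t 53.28 q6 -0.26
```

View pics/s30.png

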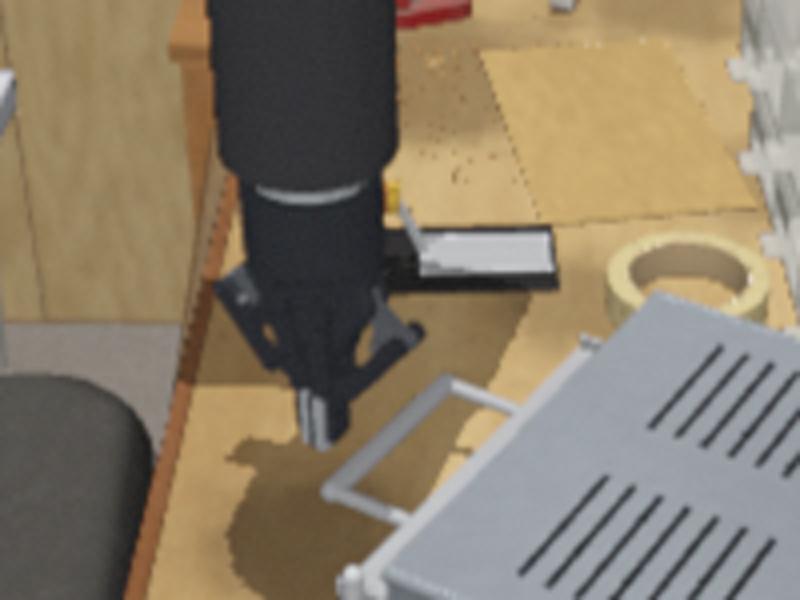

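```bash
python3 -m creep '[[0,0,-0.5,0],[0,0,-1.1,0],[0,0,-1.7,0],[0,0,-2.1,0],[0,0,-2.4,0],[0,0,-2.6,0],[0,0,-2.8,0],[0,0,-3.1,0],[0,0,-3.4,0],[0,0,-3.7,0],[0,0,-4,0],[0,0,-4.3,0],[0,0,-4.6,0],[0,0,-4.9,0],[0,0,-5.2,0],[0,0,-5.4,0],[0,0,-5.4,0]]' ; python3 - <<'E'
from h import *
goto(*box2w(-.1675,0),.017,1.034)
im=grab_frame('side');zoom(im,150,150,350,300,4,'pics/s31.png')
E
```

```text
t: 54.75
eef_pos: [0.4702, -0.345, 0.0173]
eef_rot: [0.616, -0.614, -0.348, 0.35]
ft_force: [-6.3, 5.5, 5.5]
gripper_width: 0.0003
shift cm [ 0.04  0.03 -1.34] turn -0.1 | now [ 0.4702 -0.345   0.0173] psi 1.0324 tiltY [-0.004  0.002 -1.   ] w 0.0003 F [-6.3  5.5  5.5] t 54.75 q6 -0.24
```

View pics/s31.png

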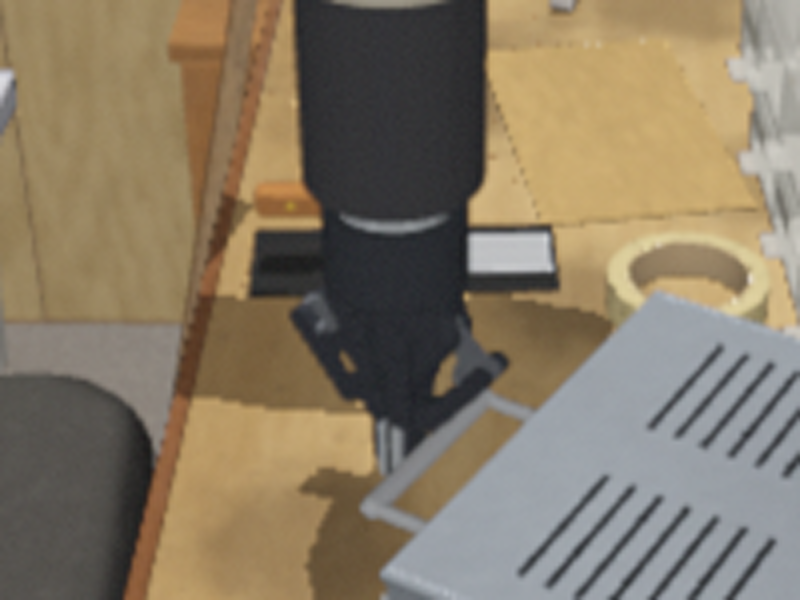

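```bash
python3 -m creep '[[0,0,-0.1,0],[0,0,-0.2,0],[0,0,-0.3,0],[0,0,-0.4,0],[0,0,-0.5,0],[0,0,-0.6,0],[0,0,-0.6,0]]' ; python3 - <<'E'
from h import *
goto(*box2w(-.1675,0),.017,1.034)
im=grab_frame('side');zoom(im,150,150,350,300,4,'pics/s32.png')
E
```

```text
t: 55.38
eef_pos: [0.472, -0.3462, 0.017]
eef_rot: [0.618, -0.612, -0.347, 0.351]
ft_force: [-14.0, 12.5, 13.5]
gripper_width: 0.0001
shift cm [ 0.06 -0.01 -1.13] turn -0.1 | now [ 0.472  -0.3462  0.017 ] psi 1.0317 tiltY [-0.01   0.005 -1.   ] w 0.0001 F [-14.   12.5  13.5] t 55.38 q6 -0.24
```

View pics/s32.png

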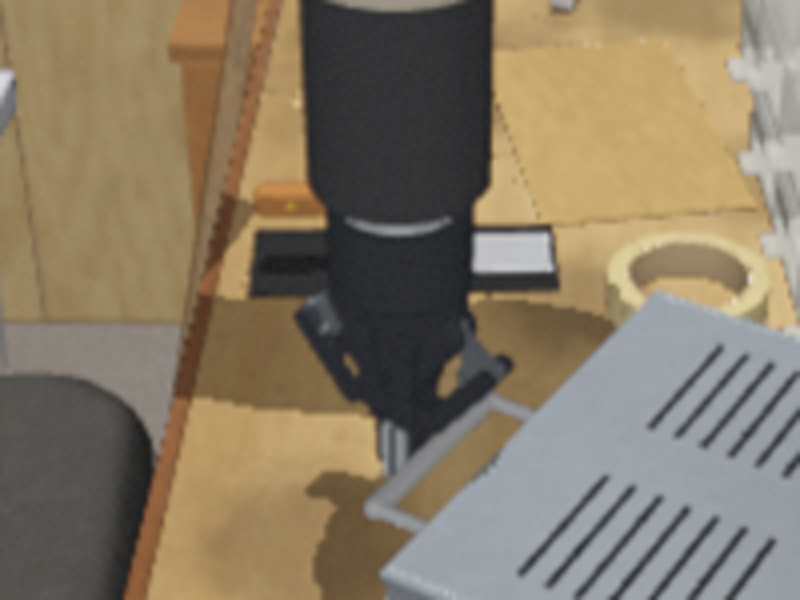

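```bash
python3 - <<'E'
from h import *
for bx in(-.2873,-.161,-.154,-.147):
    print(bx,[(((proj('side',[[*box2w(bx+dx,y),z]])-[150,150])*4+1.5).round(1)).tolist() for y,z,dx in((-.055,.039,0),(.055,.039,0))])
E
```

```text
-0.2873 [[[184.4, 428.2]], [[303.5, 329.7]]]
-0.161 [[[376.7, 505.8]], [[487.4, 397.0]]]
-0.154 [[[388.0, 510.3]], [[498.1, 400.9]]]
-0.147 [[[399.3, 514.9]], [[508.8, 404.8]]]
```

```bash
python3 - <<'E'
from h import *
im=grab_frame('top');cv2.imwrite('pics/t33.png',im[:,:,::-1])
im=grab_frame('side');zoom(im,200,190,340,300,5,'pics/s33.png'); goto(0.5,-.3,.1,1)
E
```

```text
shift cm [ 5.4  -8.31  0.06] turn 1.8 | now [ 0.472  -0.3462  0.017 ] psi 1.0318 tiltY [-0.009  0.005 -1.   ] w 0.0005 F [-14.2  14.1  14.1] t 55.53 q6 -0.24
```

View pics/t33.png

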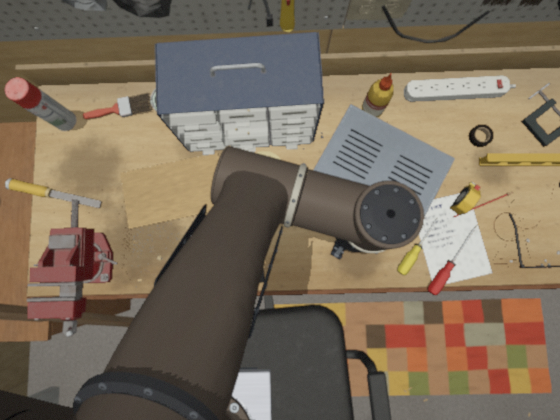

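View pics/s33.png

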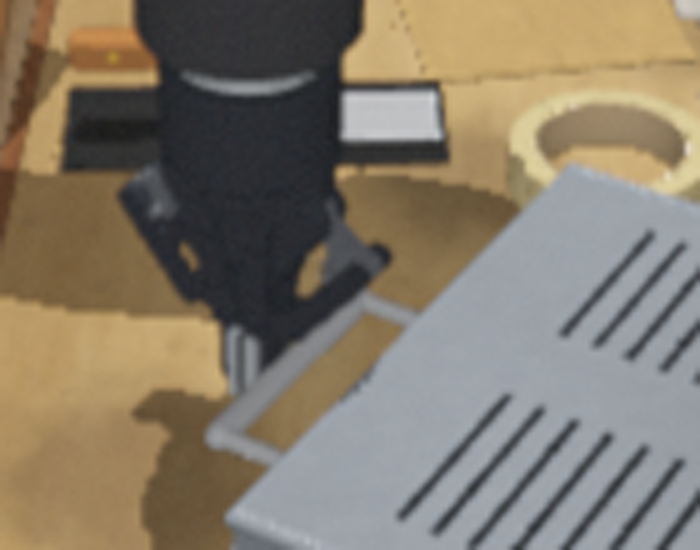

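```bash
python3 -m creep '[[0,0,0.6,0],[0,0,2,0],[0,0,4,0],[0,0,4.5,0],[0,-2,4.5,0],[0,-5,4.5,0],[0,-6,4.5,7],[0,-6,4.5,14],[0,-6,4.5,21],[0,-6,4.5,28],[0,-6,4.5,35],[0,-6,4.5,42],[0,-6,4.5,49],[0,-6,4.5,56],[0,-6,4.5,63],[0,-6,4.5,70],[0,-6,4.5,77],[0,-6,4.5,84],[0,-6,4.5,90],[0,-6,4.5,90]]' ; python3 - <<'E'
from h import *
goto(*box2w(-.20,0),.017,-.5365)
im=grab_frame('side');zoom(im,150,150,350,300,4,'pics/s34.png')
E
```

```text
t: 57.2
eef_pos: [0.4397, -0.3263, 0.0781]
eef_rot: [-0.681, 0.681, -0.189, 0.19]
ft_force: [-0.3, 0.8, 0.0]
gripper_width: -0.0002
shift cm [1.66 6.11 0.  ] turn -0.3 | now [ 0.4397 -0.3263  0.0781] psi -0.5422 tiltY [ 0.001 -0.001 -1.   ] w -0.0002 F [-0.3  0.8  0. ] t 57.2 q6 -1.83
```

View pics/s34.png

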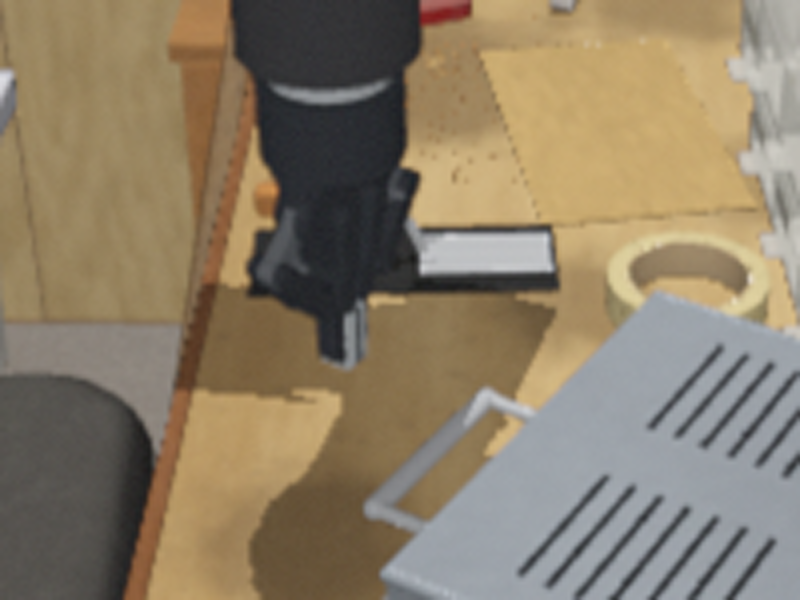

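```bash
python3 -m creep '[[0,2,0,-0.3],[0,4,0,-0.3],[0,5.5,0,-0.3],[0,6.1,0,-0.3],[0.6,6.1,0,-0.3],[1.2,6.1,0,-0.3],[1.8,6.1,0,-0.3],[2.4,6.1,0,-0.3],[2.9,6.1,0,-0.3],[3.2,6.1,0,-0.3],[3.5,6.1,0,-0.3],[3.7,6.1,0,-0.3],[3.9,6.1,0,-0.3],[4.1,6.1,0,-0.3],[4.2,6.1,0,-0.3],[4.3,6.1,0,-0.3],[4.3,6.1,0,-0.3]]' ; python3 - <<'E'
from h import *
goto(*box2w(-.164,0),.017,-.5365)
im=grab_frame('side');zoom(im,150,150,350,300,4,'pics/s35.png')
E
```

```text
t: 58.67
eef_pos: [0.4739, -0.3471, 0.0164]
eef_rot: [0.682, -0.682, 0.187, -0.185]
ft_force: [-4.6, 4.0, 2.4]
gripper_width: -0.0
shift cm [ 1.26 -0.07  0.03] turn 0.2 | now [ 0.4739 -0.3471  0.0164] psi -0.533 tiltY [-0.003  0.002 -1.   ] w -0.0 F [-4.6  4.   2.4] t 58.67 q6 -1.8
```

View pics/s35.png

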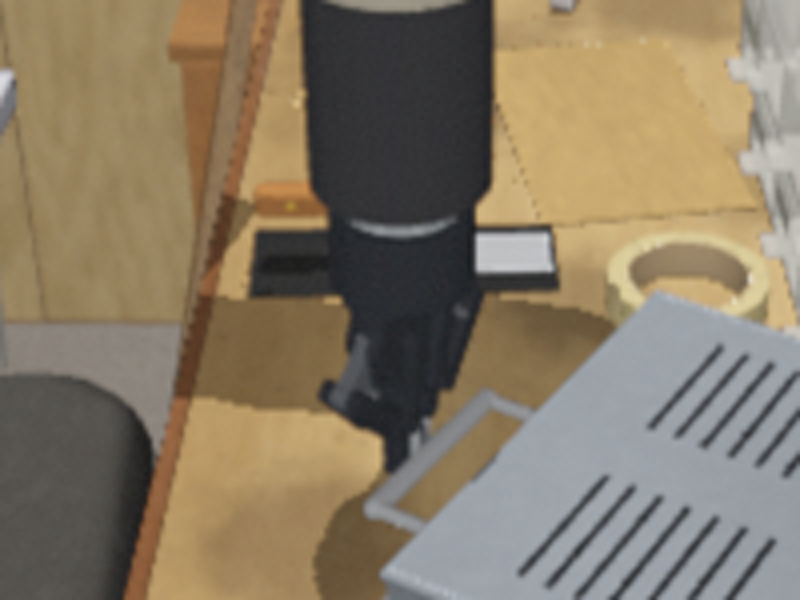

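```bash
python3 -m creep '[[0.1,0,0,0],[0.2,0,0,0],[0.3,0,0,0],[0.4,0,0,0],[0.5,0,0,0],[0.5,0,0,0]]' ; python3 - <<'E'
from h import *
goto(*box2w(-.164,0),.017,-.5365)
E
```

```text
t: 59.22
eef_pos: [0.4741, -0.3478, 0.0156]
eef_rot: [0.683, -0.681, 0.191, -0.183]
ft_force: [-13.1, 11.2, 11.7]
gripper_width: -0.0001
shift cm [ 1.21 -0.15  0.08] turn 0.1 | now [ 0.4741 -0.3478  0.0156] psi -0.5341 tiltY [-0.01   0.005 -1.   ] w -0.0001 F [-13.1  11.2  11.7] t 59.22 q6 -1.8
```

```bash
python3 -m creep '[[-0.5,0,0,0],[-2,0,0,0],[-4,0,0,0],[-4,-3,0,0],[-4,-7,0,0],[-4,-11,0,0],[-4,-15,3,0],[-4,-18,7,0],[-4,-18,11,0],[-4,-18,15,0],[-4,-18,19,0],[-4,-18,23,0],[-4,-18,27,0],[-4,-18,30,0],[-4,-18,30,0]]' ; python3 - <<'E'
from h import *
goto(*box2w(-.2,0),.017,-.5365)
im=grab_frame('side');zoom(im,180,190,360,325,4,'pics/s36.png')
im=grab_frame('top');cv2.imwrite('pics/t36f.png',im[:,:,::-1]);zoom(im,280,130,440,290,4,'pics/t36.png')
E
```

```text
t: 60.47
eef_pos: [0.601, -0.067, 0.1966]
eef_rot: [0.683, -0.682, 0.184, -0.185]
ft_force: [-0.4, -0.9, -0.3]
gripper_width: 0.0
shift cm [  0.78  17.93 -30.56] turn 0.5 | now [ 0.601  -0.067   0.1966] psi -0.5284 tiltY [ 0.002  0.    -1.   ] w 0.0 F [-0.4 -0.9 -0.3] t 60.47 q6 -2.31
```

View pics/s36.png

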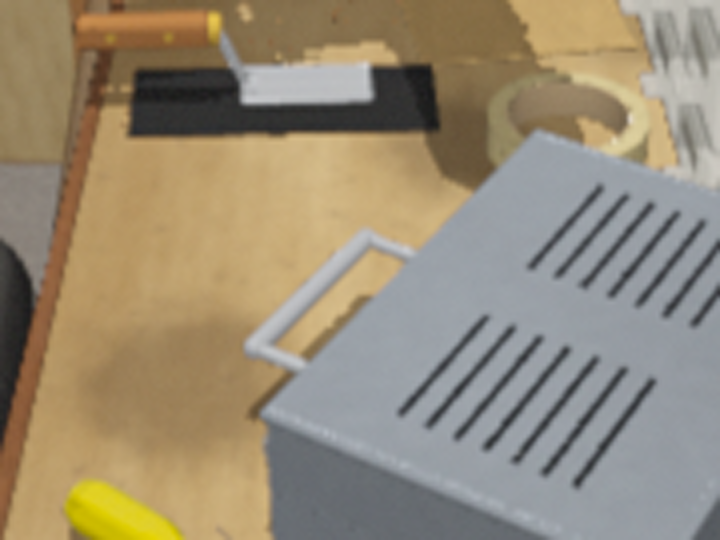

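View pics/t36.png

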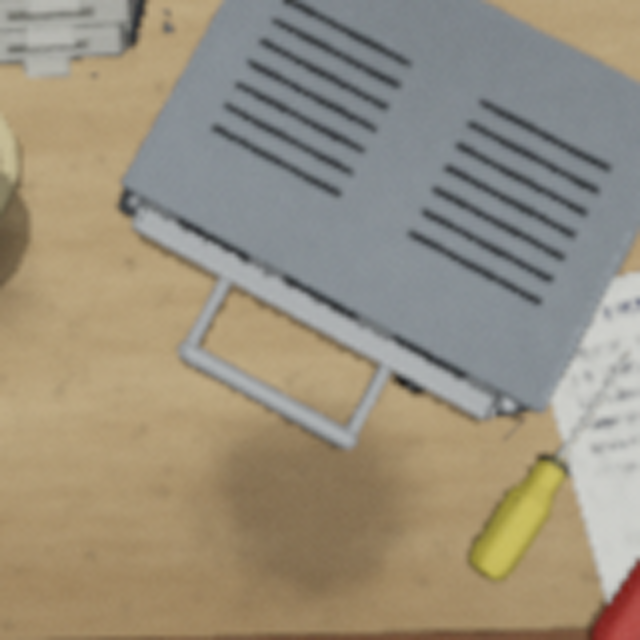

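View pics/t36f.png

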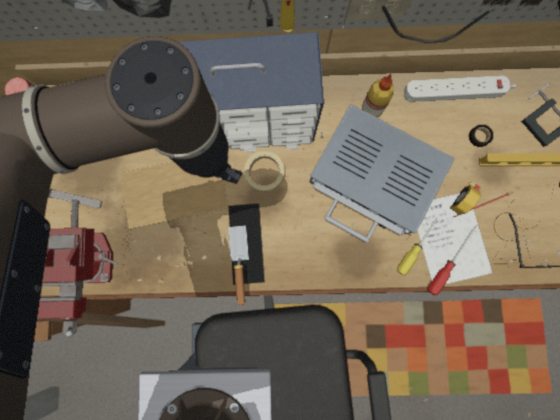

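```bash
python3 - <<'E'
from h import *
im=cv2.imread('pics/t36f.png')[:,:,::-1]
zoom(im,300,160,420,250,6,'pics/t36z.png')
z=lambda p: np.array(p)/4-.375+[280,130]
c,s=np.cos(BOX[2]),np.sin(BOX[2])
for nm,p,h in (('front',[(135,228),(480,415)],.045),('bar',[(186,353),(347,440)],.045),('dark',[(408,380)],.0),('dark',[(408,380)],.04),('roller',[(508,402)],.045)):
    w=unproj('top',z(p),h)[:,:2]; print(nm,w.round(4).tolist(),((w-BOX[:2])@np.array([[c,-s],[s,c]])).round(4).tolist())
z=lambda p: np.array(p)/4-.375+[180,190]
w=unproj('side',z([(362,306)]),.04)[:,:2]; print('dark side',((w-BOX[:2])@np.array([[c,-s],[s,c]])).round(4))
E
```

```text
front [[0.5913, -0.2781], [0.4712, -0.48]] [[-0.111, 0.1189], [-0.111, -0.1159]]
bar [[0.5135, -0.3059], [0.4584, -0.3998]] [[-0.1637, 0.0553], [-0.1631, -0.0536]]
dark [[0.4971, -0.4499]] [[-0.1042, -0.0768]]
dark [[0.4938, -0.4397]] [[-0.1122, -0.0697]]
roller [[0.4785, -0.4972]] [[-0.0959, -0.127]]
dark side [[-1.308e-01  1.000e-04]]
```

View pics/t36z.png

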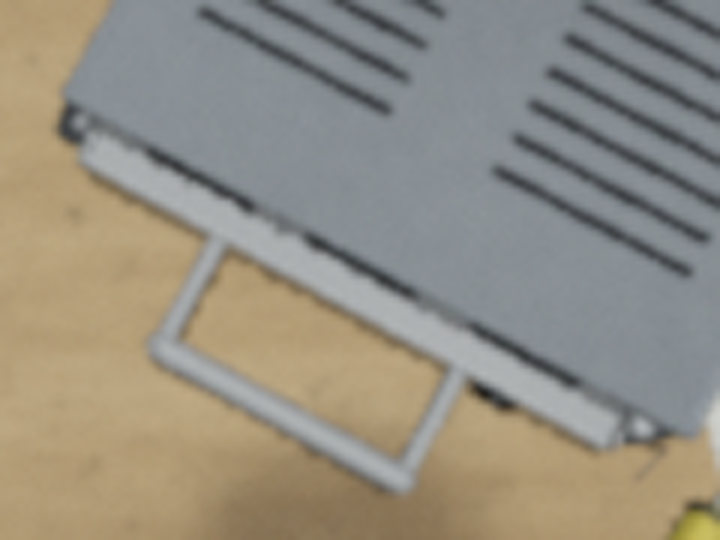

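```bash
python3 -m creep '[[-0.7,0,-4,0],[-0.7,0,-8,0],[-0.7,0,-12,0],[-0.7,0,-16,0],[-0.7,0,-20,0],[-0.7,2,-24,0.5],[-0.7,5,-28,0.5],[-0.7,8,-30,0.5],[-0.7,11,-30.6,0.5],[-0.7,14,-30.6,0.5],[-0.7,17,-30.6,0.5],[-0.7,17.7,-30.6,0.5],[-0.7,17.7,-30.6,0.5]]' ; python3 - <<'E'
from h import *
goto(*box2w(-.16,0),.019,-.5365)
E
```

```text
t: 61.65
eef_pos: [0.4342, -0.332, 0.0181]
eef_rot: [0.681, -0.681, 0.191, -0.188]
ft_force: [0.5, -1.2, -0.0]
gripper_width: 0.0001
shift cm [ 5.84 -0.12  0.8 ] turn -0.4 | now [ 0.4342 -0.332   0.0181] psi -0.5427 tiltY [-0.004  0.001 -1.   ] w 0.0001 F [ 0.5 -1.2 -0. ] t 61.65 q6 -1.82
```

```bash
python3 -m creep '[[0.6,0,0.8,-0.4],[1.2,0,0.8,-0.4],[1.8,0,0.8,-0.4],[2.4,0,0.8,-0.4],[3,0,0.8,-0.4],[3.5,0,0.8,-0.4],[3.8,0,0.8,-0.4],[4.1,0,0.8,-0.4],[4.3,0,0.8,-0.4],[4.5,0,0.8,-0.4],[4.7,0,0.8,-0.4],[4.9,0,0.8,-0.4],[4.9,0,0.8,-0.4]]' ; python3 - <<'E'
from h import *
goto(*box2w(-.16,0),.019,-.5365)
E
```

```text
t: 62.73
eef_pos: [0.4759, -0.3473, 0.0182]
eef_rot: [0.683, -0.681, 0.192, -0.183]
ft_force: [-15.0, 12.3, 11.3]
gripper_width: 0.0002
shift cm [ 1.48 -0.1  -0.05] turn 0.0 | now [ 0.4759 -0.3473  0.0182] psi -0.5362 tiltY [-0.012  0.006 -1.   ] w 0.0002 F [-15.   12.3  11.3] t 62.73 q6 -1.8
```

```bash
python3 -m creep '[[0.15,0,0,0],[0.3,0,0,0],[0.4,0,0,0],[0.4,0,0,0]]' ; python3 - <<'E'
from h import *
goto(*box2w(-.16,0),.019,-.5365)
im=grab_frame('side');zoom(im,200,190,340,300,5,'pics/s37.png')
E
```

```text
t: 63.07
eef_pos: [0.4835, -0.3514, 0.0188]
eef_rot: [0.682, -0.682, 0.189, -0.185]
ft_force: [-1.2, 0.2, -0.3]
gripper_width: 0.0004
shift cm [ 0.62 -0.02 -0.08] turn 0.1 | now [ 0.4835 -0.3514  0.0188] psi -0.535 tiltY [-0.004  0.002 -1.   ] w 0.0004 F [-1.2  0.2 -0.3] t 63.07 q6 -1.8
```

View pics/s37.png

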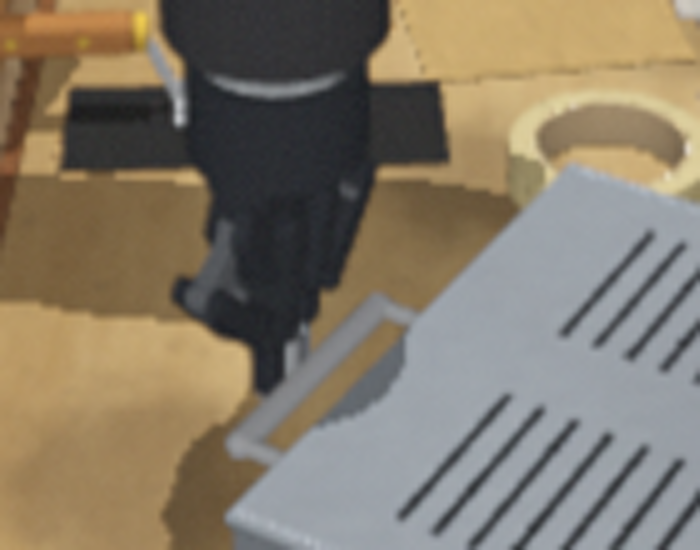

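```bash
python3 -m creep '[[0.2,0,0,0],[0.4,0,0,0],[0.6,0,0,0],[0.8,0,0,0],[0.9,0,0,0],[0.9,0,0,0]]' ; python3 - <<'E'
from h import *
goto(*box2w(-.16,0),.019,-.5365)
E
```

```text
t: 63.62
eef_pos: [0.4853, -0.3528, 0.0183]
eef_rot: [0.683, -0.681, 0.193, -0.182]
ft_force: [-20.7, 19.1, 18.8]
gripper_width: 0.0
shift cm [ 0.39 -0.08 -0.06] turn -0.0 | now [ 0.4853 -0.3528  0.0183] psi -0.5366 tiltY [-0.015  0.008 -1.   ] w 0.0 F [-20.7  19.1  18.8] t 63.62 q6 -1.8
```

```bash
python3 -m creep '[[-0.9,0,0,0],[-2,0,0,0],[-4,0,0,0],[-4,-3,0,0],[-4,-7,0,0],[-4,-11,0,0],[-4,-15,3,0],[-4,-18,7,0],[-4,-18,11,0],[-4,-18,15,0],[-4,-18,19,0],[-4,-18,23,0],[-4,-18,27,0],[-4,-18,30,0],[-4,-18,30,0]]' 5; python3 - <<'E'
from h import *
goto(*box2w(-.2,0),.017,-.5365)
im=grab_frame('side');zoom(im,150,160,350,310,4,'pics/s38.png')
im=grab_frame('top');cv2.imwrite('pics/t38f.png',im[:,:,::-1]);zoom(im,200,160,400,310,4,'pics/t38.png')
E
```

```text
t: 64.87
eef_pos: [0.6159, -0.0734, 0.1999]
eef_rot: [0.683, -0.682, 0.184, -0.186]
ft_force: [-0.6, -1.5, -0.0]
gripper_width: 0.0501
shift cm [ -0.79  18.23 -30.77] turn 0.4 | now [ 0.6159 -0.0734  0.1999] psi -0.53 tiltY [ 0.003  0.    -1.   ] w 0.0501 F [-0.6 -1.5 -0. ] t 64.87 q6 -2.3
```

View pics/s38.png

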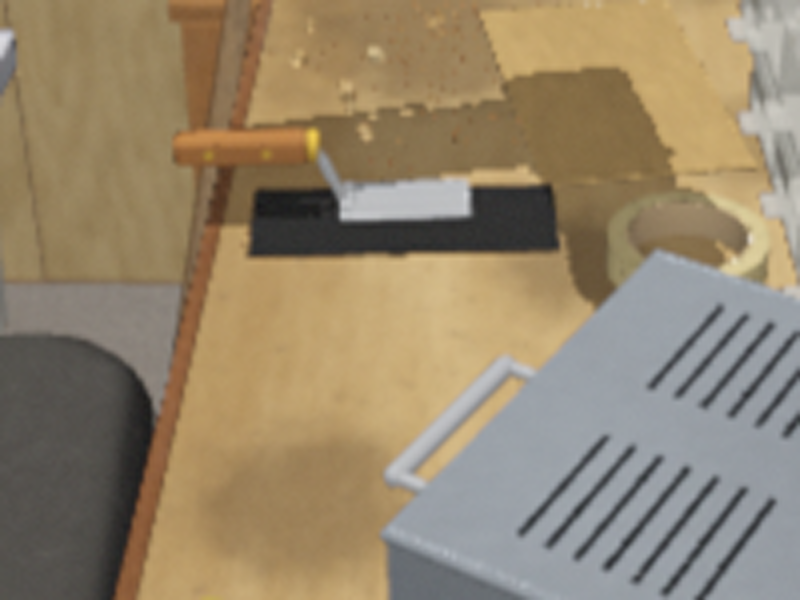

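View pics/t38.png

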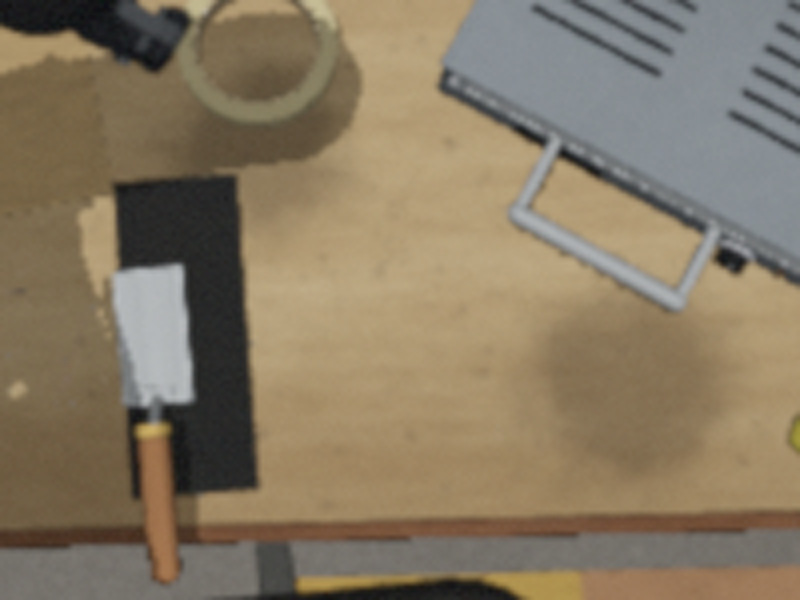

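```bash
python3 - <<'E'
from h import *
z=lambda p: np.array(p)/4-.375+[200,160]
x,r=fit('top',z([(112,270),(184,264),(193,402),(122,406)]),[(.0425,.022),(.0425,-.022),(-.0425,-.022),(-.0425,.022)],.0055,[.45,-.1,0]);print('blade',x,r.tolist())
print('handle',unproj('top',z([(152,432),(167,577)]),.059).round(4).tolist())
g=at(x,0); print('grip tcp',g,np.hypot(*g),x[2]); d=.004; g=(g[0]+d*np.cos(x[2]),g[1]+d*np.sin(x[2]))
goto(*g,.15,x[2]); 
w=unproj('top',z([(115,183),(237,176),(257,486),(134,497)]),.003)
m,r=fit('top',z([(115,183),(237,176),(257,486),(134,497)]),[(.1,.04),(.1,-.04),(-.1,-.04),(-.1,.04)],.003,[.46,-.1,0]);print('mat',m,r.tolist())
E
```

```text
blade [ 0.45927012 -0.08634295  0.05281267] [[-0.4, -1.0], [-0.7, 0.7], [1.0, 0.4], [0.1, -0.1]]
handle [[0.3999, -0.0908, 0.059], [0.3162, -0.0984, 0.059]]
grip tcp (np.float64(0.3858462071478032), np.float64(-0.08972357092213926)) 0.39614090264622465 0.052812666322278226
shift cm [-18.61   4.95 -12.43] turn -33.5 | now [ 0.6133 -0.0767  0.1997] psi -0.5317 tiltY [ 0.001  0.    -1.   ] w 0.0497 F [-0.3  0.1  0.5] t 64.97 q6 -2.29
mat [ 0.45988671 -0.10684155  0.04585202] [[1.1, 1.0], [2.5, -0.8], [-2.4, -1.7], [-1.2, 1.5]]
```

```bash
python3 -m creep '[[-3,0,-2,-5],[-6,0,-4,-10],[-9,0,-6,-15],[-12,0,-8,-20],[-15,0,-10,-25],[-17.5,0,-11.7,-30],[-18.6,0,-12.4,-33.5],[-18.6,2,-12.4,-33.5],[-18.6,5,-12.4,-33.5],[-18.6,8,-12.4,-33.5],[-18.6,8,-12.4,-33.5],[-18.6,8,-12.4,-33.5]]' 5; python3 - <<'E'
from h import *
x=(.4593,-.0863,.0528); g=at(x,.004)
goto(*g,.029,.0528)
im=grab_frame('side');zoom(im,150,130,350,280,4,'pics/s39.png')
E
```

```text
t: 65.97
eef_pos: [0.388, -0.0912, 0.1197]
eef_rot: [-0.707, 0.707, 0.017, -0.018]
ft_force: [-0.1, -0.1, 1.2]
gripper_width: 0.0501
shift cm [0.22 9.07 0.17] turn -0.2 | now [ 0.388  -0.0912  0.1197] psi 0.0496 tiltY [-0.002 -0.001 -1.   ] w 0.0501 F [-0.1 -0.1  1.2] t 65.97 q6 -1.79
```

View pics/s39.png

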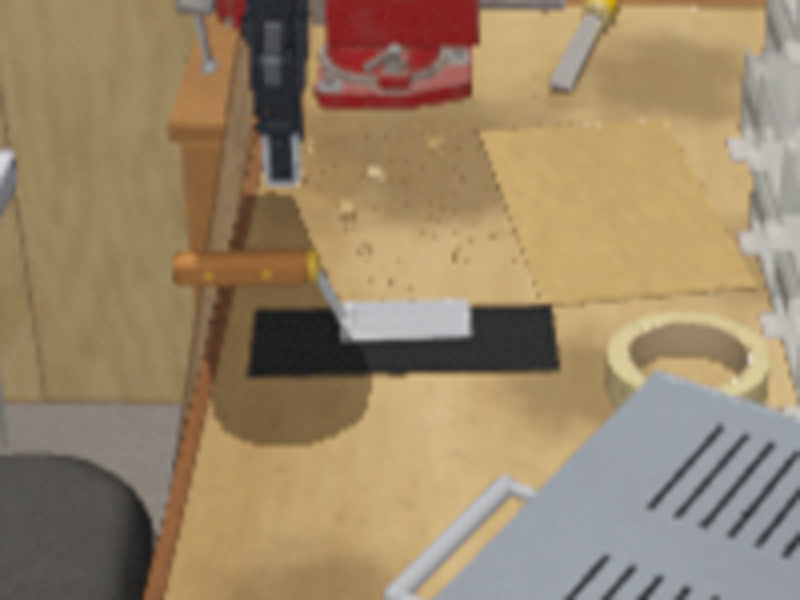

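```bash
python3 -m creep '[[0.2,1,0.2,0],[0.2,3,0.2,0],[0.2,5,0.2,0],[0.2,6.5,0.2,0],[0.2,8,0.2,0],[0.2,8.7,0.2,0],[0.2,9,0.2,0],[0.2,9,0.2,0],[0.2,9,0.2,0]]' 5; python3 - <<'E'
from h import *
x=(.4593,-.0863,.0528); g=at(x,.004)
goto(*g,.029,.0528)
E
```

```text
t: 66.77
eef_pos: [0.3917, -0.0881, 0.0308]
eef_rot: [0.707, -0.707, -0.018, 0.017]
ft_force: [0.7, -0.2, -0.2]
gripper_width: 0.0498
shift cm [-0.19  0.18 -0.13] turn -0.1 | now [ 0.3917 -0.0881  0.0308] psi 0.0506 tiltY [ 0.002  0.    -1.   ] w 0.0498 F [ 0.7 -0.2 -0.2] t 66.77 q6 -1.8
```

```bash
python3 -m creep '[[-0.1,0.2,-0.1,0],[-0.1,0.2,-0.1,0],[-0.1,0.2,-0.1,0],[-0.1,0.2,-0.1,0],[-0.1,0.2,-0.1,0],[-0.1,0.2,-0.1,0],[-0.1,0.2,-0.1,0],[-0.1,0.2,-0.1,0]]' 0 100 && python3 -m creep '[[0,-0.3,0,0],[0,-0.8,0,0],[0,-1.4,0,0],[0,-2,0,0],[0,-2.5,0,0],[0,-2.5,0,0]]'; python3 - <<'E'
from h import *
M=(.4599,-.1068,.0485)
goto(*at(M,.0525,0,offx=.069),.055,.0485)
im=grab_frame('side');zoom(im,150,130,350,280,4,'pics/s40.png')
E
```

```text
t: 67.43
eef_pos: [0.3902, -0.0892, 0.0284]
eef_rot: [0.707, -0.707, -0.018, 0.018]
ft_force: [-2.0, -0.2, 6.1]
gripper_width: 0.0165
t: 67.93
eef_pos: [0.3907, -0.0891, 0.0541]
eef_rot: [0.707, -0.707, -0.019, 0.017]
ft_force: [-0.0, -1.1, -0.6]
gripper_width: 0.0166
shift cm [ 5.18 -0.08 -2.07] turn 0.1 | now [ 0.3907 -0.0891  0.0541] psi 0.0507 tiltY [ 0.002  0.    -1.   ] w 0.0166 F [-0.  -1.1 -0.6] t 67.93 q6 -1.8
```

View pics/s40.png

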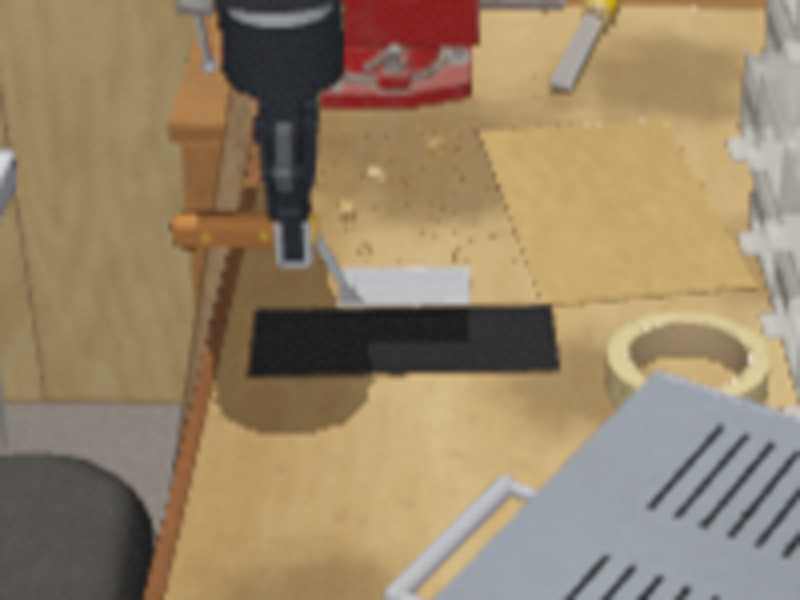

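```bash
python3 -m creep '[[0.8,0,-0.3,0],[1.8,0,-0.7,0],[2.8,0,-1.1,0],[3.8,0,-1.5,0],[4.6,0,-1.9,0],[5,0,-2.1,0],[5.2,0,-2.1,0],[5.2,0,-2.1,0],[5.2,0.6,-2.1,0],[5.2,1.2,-2.1,0],[5.2,1.8,-2.1,0],[5.2,2.2,-2.1,0],[5.2,2.2,-2.1,0],[5.2,2.2,-2.1,0]]'; python3 - <<'E'
from h import *
M=(.4599,-.1068,.0485)
goto(*at(M,.0525,0,offx=.069),.0284,.0485)
im=grab_frame('top');zoom(im,200,160,400,310,4,'pics/t41.png')
E
```

```text
t: 69.15
eef_pos: [0.4425, -0.1076, 0.0304]
eef_rot: [-0.707, 0.707, 0.018, -0.018]
ft_force: [-0.7, -0.3, -0.6]
gripper_width: 0.0169
shift cm [0.1  0.2  0.04] turn 0.1 | now [ 0.4425 -0.1076  0.0304] psi 0.0507 tiltY [-0.001 -0.    -1.   ] w 0.0169 F [-0.7 -0.3 -0.6] t 69.15 q6 -1.72
```

View pics/t41.png

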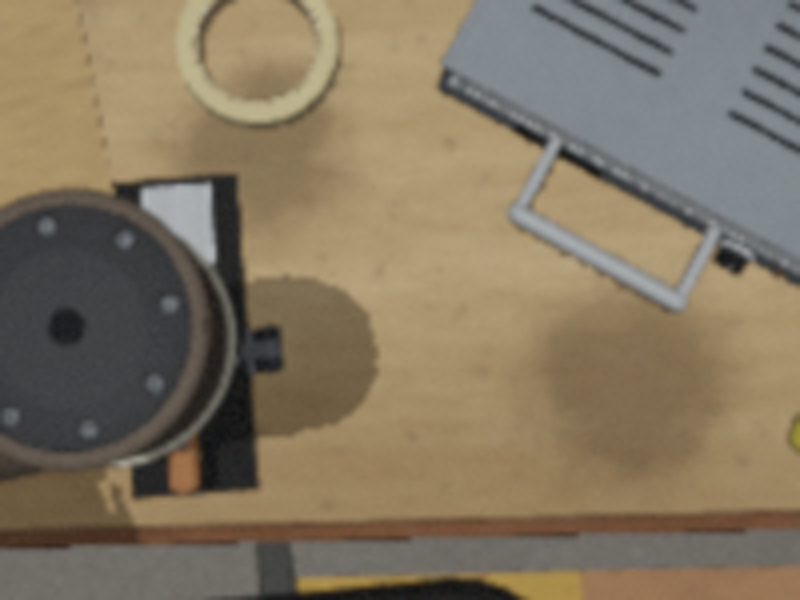

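```bash
python3 -m creep '[[0,0.1,0,0],[0,0.2,0,0],[0,0.2,0,0],[0,0.2,0,0]]' && python3 -m creep '[[0,0,0,0],[0,0,0,0],[0,0,0,0],[0,0,0,0],[0,0,0,0],[0,-0.5,0,0],[0,-2,0,0],[0,-5,0,0],[0,-9,0,0],[0,-13,0,0],[0,-16,4,0],[0,-18,8,0],[3,-18,12,0],[6,-18,16,0],[9,-18,20,0],[9,-18,22,0],[9,-18,22,0],[9,-18,22,0]]' 5; python3 - <<'E'
from h import *
goto(.5,.2,.2,0)
im=grab_frame('side');zoom(im,150,130,350,280,4,'pics/s42.png')
im=grab_frame('top');cv2.imwrite('pics/t42.png',im[:,:,::-1]);zoom(im,200,160,400,310,4,'pics/t42z.png')
E
```

```text
t: 69.53
eef_pos: [0.4429, -0.1076, 0.0289]
eef_rot: [0.707, -0.707, -0.018, 0.018]
ft_force: [0.5, 0.8, -0.8]
gripper_width: 0.0166
t: 71.03
eef_pos: [0.5224, 0.1193, 0.2085]
eef_rot: [-0.707, 0.707, 0.019, -0.019]
ft_force: [-0.5, 0.2, 0.1]
gripper_width: 0.0505
shift cm [-1.81  0.85  8.18] turn 3.1 | now [0.5224 0.1193 0.2085] psi 0.0532 tiltY [-0. -0. -1.] w 0.0505 F [-0.5  0.2  0.1] t 71.03 q6 -2.11
```

View pics/s42.png

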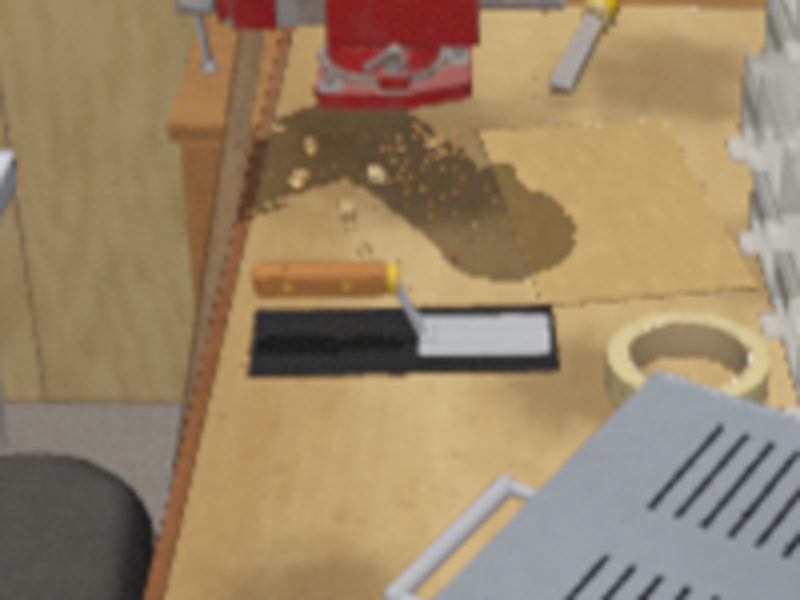

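View pics/t42z.png

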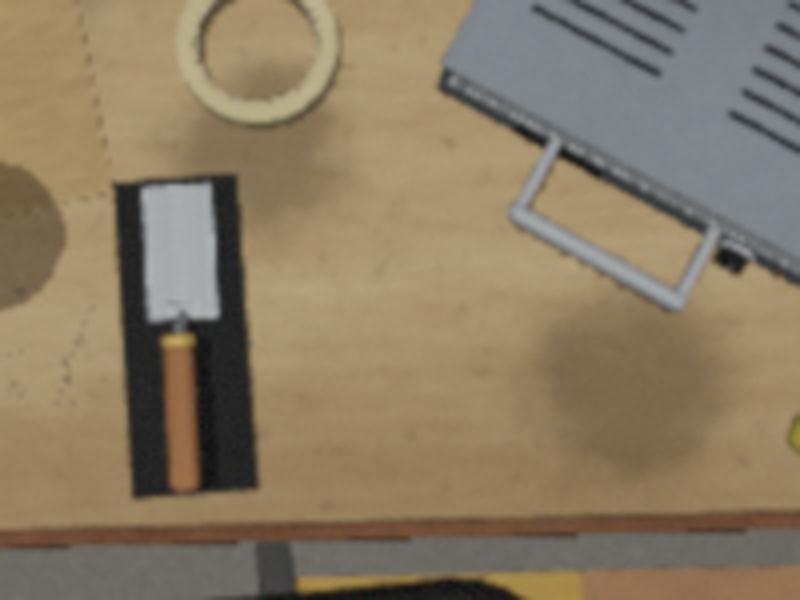

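View pics/t42.png

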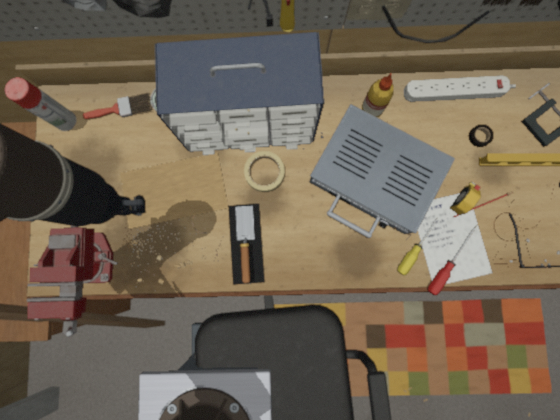

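```bash
python3 - <<'E'
from h import *
print(ctrl.finish_job())
E
```

```text
the job is handed in; nothing more can be done
None
```

All three covers are on the drying-box shelf, the shelf is home on its catch, and the spatula lies flat on its mat. I handed the job in at about 71 s. Only the blade touched the covers, which I slid in from their open ends.

- **Covers:** In the pictures taken before closing, all three stood clear of each other and of the shelf's lips. I could not see them once the shelf was in. The catch snapped shut suddenly and may have shifted them. A slip of up to about 12 mm, the distance the shelf moved, would still leave them wholly on it.
- **Shelf:** My first two pushes stalled about 12 mm from home at 17–19 N, more than the stated 8 N. In the first, a sloped part of the closed fingers was bearing on the bar. A harder push with the gripper turned a quarter turn snapped it through. A last push of about 28 N met a hard stop where I expected home, and the pictures show the shelf front flush with the box.
- **Spatula:** After I first laid it on the mat it was knocked about 5 cm towards the bench edge. I picked it up again and relaid it. The last top view shows it wholly over the mat, with about 2–3 mm to spare at the blade tip. The tape and yellow screwdriver look unmoved.

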